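Load the two-tier soldering kit carrier

TASK

Pack the kit carrier: lay the roll of blue tape flat in the wide bay of the grey lower tier and the blue-capped marker flat in its narrow bay. Then put the orange upper tray on top by its bar, so that all four corner holes drop over their posts and it sits level on the shoulders, and last stand the spool of white solder upright on the upper tray, beside the bar on either side. The copper-wire spool and the red-capped marker belong to another job: leave them where they are.

Things in the scene. Friction and masses are not known exactly. Their poses are not given: they have to be found in the camera images.
- stand: Fixed grey lower tier, 160 (x) by 184 (y); origin: centre of underside. Floor 4 thick, rim 12 high. Rib (y 26 to 30, top at z 10) parts the wide bay, black mat, for the tape (y -88 to 26, middle -31) from the narrow bay, blue mat, for the marker (y 30 to 88, middle 59). Posts at x +-68, y +-80: each with a 20 wide shoulder collar, top at z 34, and above it an 8 pin, pointed from z 46 to its tip at z 54. All mm
- upper_tray: Loose orange upper tray, 0.25 kg: plate 160 (x) by 184 (y) by 4; origin: centre of underside, z up. A 13 round hole at each corner (x +-68, y +-80), lips 12 high between them. Along x over the middle a black bar, 98 long, 12 thick, z 32 to 44, open below, on feet at x +-44. Fits either way round; seated, its underside is 34 above that of the lower tier. All mm
- tape: Roll of blue tape lying flat: ring of outer diameter 100 mm, 19 mm high, the hole about 68 mm wide (so the wall is about 16 mm thick and can be pinched with one finger in the hole); origin at the centre of its underside, z along its axis; 0.06 kg
- blue_marker: White felt marker with a BLUE cap, lying flat: 130 mm long (along its y), 12 to 13 mm thick; origin on its underside at mid length, the cap towards -y; 0.012 kg
- solder: Spool of WHITE solder wire, black flanges, the top plain black; upright: 60 mm in diameter, 41 mm high, can be gripped across at any height; z along its axis. Origin on its underside; the spool's axis is at x = 0, y = +6.5 mm from it (a short wire end sticks out towards -y); 0.22 kg
- copper_spool: Look-alike to be left alone: black-flanged spool of COPPER wire with a broad copper-coloured ring on its top flange, 60 mm in diameter, 40 mm high, upright; origin at the centre of its underside
- red_marker: Look-alike to be left alone: white felt marker with a RED cap, 130 mm long (along its y), 12 to 13 mm thick, lying flat; origin on its underside at mid length, the cap towards -y
Things that resemble listed ones, but are neither listed nor needed, are in the scene too. Of the things that look like the solder, take the one that is nearest to the robot's base at the start.

How it is judged (in metres and radians):
On the way, in this order (a step that is already met when the one before it is completed fails the run):
1. the blue tape lies in the wide bay and the blue-capped marker in the narrow bay of the lower tier (x of tape in the frame of stand between -0.03 and 0.03 m and y of tape in the frame of stand between -0.043 and -0.019 m and z of tape in the frame of stand between 0.001 and 0.008 m and angle between tape's own z axis and vertical below 0.1 rad and x of blue_marker in the frame of stand between -0.03 and 0.03 m and y of blue_marker in the frame of stand between 0.034 and 0.084 m and z of blue_marker in the frame of stand between 0.001 and 0.022 m and angle between blue_marker's own y axis and vertical between 1.49 and 1.65 rad), for 0.2 s.
2. the upper tray sits on the shoulders of all four posts, above tape and marker (all of step 1 and horizontal distance between upper_tray and stand below 0.006 m and z of upper_tray in the frame of stand between 0.031 and 0.037 m and angle between upper_tray's own z axis and vertical below 0.03 rad and angle between the x axis of upper_tray and the x axis of stand, either way round below 0.08 rad), for 0.2 s.
3. the solder spool stands upright on the seated upper tray (horizontal distance between upper_tray and stand below 0.006 m and z of upper_tray in the frame of stand between 0.031 and 0.037 m and angle between upper_tray's own z axis and vertical below 0.03 rad and angle between the x axis of upper_tray and the x axis of stand, either way round below 0.08 rad and x of solder in the frame of upper_tray between -0.06 and 0.06 m and y of solder in the frame of upper_tray between -0.07 and 0.07 m and z of solder in the frame of upper_tray between 0.001 and 0.008 m and angle between solder's own z axis and vertical below 0.1 rad), for 0.2 s.
At the end, for the whole second after the job is handed in: Tape flat in the wide bay, blue marker flat in the narrow bay; upper tray level on all four shoulders (3 mm in height, 6 mm sideways); solder spool upright on its plate inside the lips; all released and at rest; copper spool and red marker within 20 mm of their starts (all of step 1 and all of step 3 and linear speed of each of tape, blue_marker, upper_tray, solder below 0.02 m/s and distance of each of copper_spool, red_marker from where it was at the start of the episode below 0.02 m); the robot touches nothing.
It fails at once if the copper-wire spool is moved by more than 20 mm (distance of copper_spool from where it was at the start of the episode above 0.02 m).
It fails at once if the red-capped marker is moved by more than 20 mm (distance of red_marker from where it was at the start of the episode above 0.02 m).
It also fails if it takes over 112 s, if anything falls off the work surface, if the arm or the gripper's body presses on something with over 40 N, if the wrist force passes 120 N, or if a joint passes its speed limit or range.

ROBOT

A 6-joint arm with a two-finger parallel gripper is mounted at the origin on a cart in front of the work surface, level with it; the furniture and walls round the work are solid. World frame = base frame: x ahead of the robot, y to its left, z up, the work surface at z = 0. Lengths are in mm, angles in rad, forces in N, time in s.
With the tool pointing down it reaches from about 275 to 1000 mm from the base axis. Payload 8.4 kg.
Tool frame: the origin (TCP) lies midway between the tips of the shut fingers; the grasp point (between the pads) lies 19 mm behind it; z points along the fingers, y is the line along which they close (so a half turn about z gives the same grasp; the last joint's range is limited). The gripper opens to 85 mm and grips with 20 to 120 N. Pads are 22 mm wide; open, the fingers measure 114 mm over their backs; the gripper's body (76 mm by 85 mm) begins 54 mm behind the grasp point. The pads swing forward as they close: fully open they stand 13 mm farther back than shut.
Start: joints at [-0.002, 0.353, 1.633, -0, 1.155, -0.002], TCP at [625.002, -0, 191.381] pointing down, gripper open.
Joint ranges: [-2.63, 2.63], [-0.92, 2.1], [0.06, 2.66], [-1.3, 4.44], [0, 2.69], [-3.02, 3.02]. Speed limits (rad/s): [2.22, 2.22, 2.79, 3.14, 3.14, 3.14].

INTERFACE

Orientations are given as [roll, pitch, yaw] about the fixed x, y, z axes, in that order (R = Rz(yaw) Ry(pitch) Rx(roll)).
In Python, from rig import telemetry, optics, r gives the robot as it stands.
- The arm moves only by the tool play_rows, never from a script. Its arguments are lists of equal length, an entry for each row: "dp": the shift along the tool's x, y, z in units of 40 mm (1.0 is 40 mm), a list of three; "rot": the turn, a rotation vector about the tool's x, y, z in units of 6 degrees (1.0 is 6 degrees), a list of three. In form: {"dp": [[tx, ty, tz], ...], "rot": [[ax, ay, az], ...]}. A call has 1 to 5 rows; each row is the pose to reach, as a shift and turn from the pose commanded when the call began, along the tool's axes at that moment; what a row does not reach only later rows make up. A row lasts 1/12 s, in which the tool goes at most 41.7 mm and 7.16 degrees, less where a joint would pass 70% of its speed; a pose out of reach is approached as far as the arm can. A call with a gripper value outside its range is refused whole. "fingers" is the opening, from 0 (shut) to 1 (fully open), set as the call begins (left out, the last holds). The fingers move at their own pace and stop on an object; "grip_force" is the grip in N (left out, the last holds). Time passes only in rows, so rows that repeat a pose let the fingers close. It gives the time, the measured TCP pose, the force, the opening and the grip force at its end, in the units of the state.
- telemetry.sense(): the state, without advancing time (a new reading comes with each control period).
- optics.grab_frame(name): name is "scene" or "side" or "wrist"; returns a dict with "color" (480x640x3 uint8, red, green, blue), "mtx" (3x3 intrinsics, pixels), "R" (3x3) and "t" (3): a world point X has camera coordinates R X + t; the wrist camera has in their place "mount" (4x4, takes a point from camera to tool coordinates, whose origin is the TCP and whose axes are the flange's). Camera axes: x right, y down, z forward; pixel columns grow to the right and rows downward; lengths in mm; the calibration is good to about 2 mm. A picture is of the moment at which its call begins: read the wrist's pose just before it. There is no depth.
- r.sign_off(): hands the job in; it is judged then, once.
The state is a dict: "clock": time; "qpos": joint angles; "qvel": joint speeds; "joint_efforts": joint torques, N m; "eef_pos": TCP position; "tcp_rot": TCP orientation; "contact_force": force on the tool from outside, world axes, zero at the start; "wrist_torque": the same for the moment, N m; "opening": opening from 0.0 (shut) to 1.0 (fully open); "grasp_force": force on a finger pad.
Only numpy, scipy, OpenCV 4.12 (cv2) and the standard library are available. Lean on these libraries where they do the work, as an engineer would, in place of code of your own. Each camera call takes 0.05 s, during which the arm holds its last target. There are 200 camera calls.

## Working session

There is one attempt and no reset: what is moved stays moved. The work goes in short steps, Python scripts to look and compute and a tool call to move; the robot and the scene stay as the last step left them, time stands still between calls to the robot, and variables do not carry over. Pictures are saved under pics/ and viewed, at most 14 in all, crops included, and the job is handed in when it is done.

Besides the shell and the picture viewer there is one more tool, called after "Emit:" as a command line: name --argument value ..., lists and objects as JSON in quotes. play_rows: Moves the arm, as the interface text tells. Its arguments: {"type":"object","properties":{"dp":{"type":"array"},"rot":{"type":"array"},"fingers":{"type":"number"},"grip_force":{"type":"number"}},"required":["dp","rot"]}

```bash
ls; mkdir -p pics; python3 - <<'E'
from rig import telemetry, optics, r
import cv2,pickle
print(telemetry.sense())
D={}
for n in ("scene","side","wrist"):
    f=optics.grab_frame(n); D[n]=f
    cv2.imwrite(f"pics/{n}0.png",f["color"][:,:,::-1])
    print(n,{k:v for k,v in f.items() if k!="color"})
pickle.dump(D,open("f0.pkl","wb"))
E
```

```text
pics
{'clock': 0.0, 'qpos': array([-2.41278852e-03,  3.53648113e-01,  1.63413781e+00, -1.25128577e-05,
        1.15522029e+00, -2.39779286e-03]), 'qvel': array([-2.51320073e-05,  2.12843651e-03,  1.53541422e-03, -1.50148969e-04,
        1.35183060e-04,  1.47622111e-04]), 'joint_efforts': array([-2.03471049e-03, -6.05236173e+01, -3.42063046e+01, -2.62302356e-04,
        9.48130677e-03,  3.61521288e-06]), 'eef_pos': array([ 6.24458261e+02, -1.10642263e-02,  1.90660183e+02]), 'tcp_rot': array([-3.14017908e+00,  8.05122472e-06,  1.57078640e+00]), 'contact_force': array([ 0.21290942,  0.68788668, -0.1394351 ]), 'wrist_torque': array([ 0.02323281, -0.00013709,  0.02877068]), 'grasp_force': 0.0, 'opening': 1.0025718831320742}
scene {'mtx': array([[564.59548199,   0.        , 315.38704259],
       [  0.        , 564.59548199, 238.83030242],
       [  0.        ,   0.        ,   1.        ]]), 'R': array([[ 0.281278  ,  0.9595919 ,  0.00812897],
       [ 0.80964261, -0.23276019, -0.53879638],
       [-0.51513254,  0.15813313, -0.84239681]]), 't': array([-238.60543392, -451.07936526, 1748.1397
[... 205 characters left out ...]
55160697,  0.00817366],
       [-0.33210775, -0.51388802, -0.79096368],
       [ 0.44050143,  0.65699988, -0.61180851]]), 't': array([-439.45179434,  258.88065163,  824.78786742])}
wrist {'mtx': array([[338.34212073,   0.        , 321.57217831],
       [  0.        , 338.34212073, 239.30873309],
       [  0.        ,   0.        ,   1.        ]]), 'mount': array([[ 6.32248752e-04, -9.57071237e-01, -2.89852113e-01,
         7.38396740e+01],
       [ 9.99999600e-01,  4.21560004e-04,  7.89318186e-04,
         3.23796666e-01],
       [-6.33243675e-04, -2.89852496e-01,  9.57071120e-01,
        -1.81248625e+02],
       [ 0.00000000e+00,  0.00000000e+00,  0.00000000e+00,
         1.00000000e+00]])}
```

View pics/scene0.png

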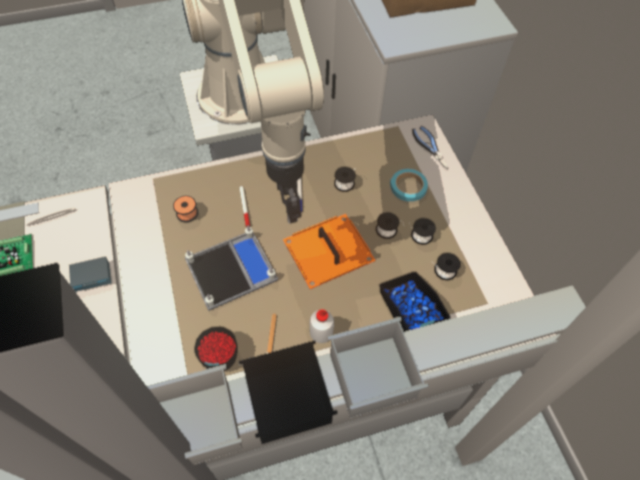

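View pics/side0.png

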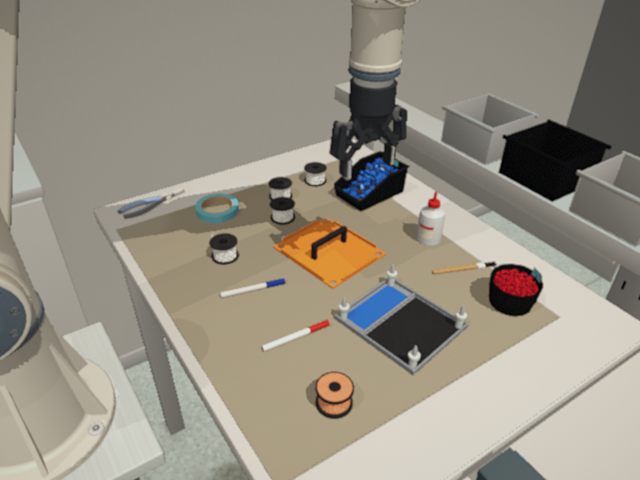

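Scene: look-alikes of the solder are the white spools at (345,179), (388,226), (423,231) and (447,266); the one nearest the base is (345,179), side (224,248). The copper spool is at (185,208). Markers in side view: blue cap (276,283), red cap (320,327), and an orange pencil at (465,268). The tape is at (410,185). The tray is at (328,248) and the stand at (232,270).

```bash
cat > h.py <<'E'
import numpy as np,cv2,pickle
from scipy.spatial.transform import Rotation as Ro
def cam(f,pose=None):
    """returns K, C, Rcw (cam->world)"""
    if "R" in f: return f["mtx"],-f["R"].T@f["t"],f["R"].T
    p,e=pose; Rt=Ro.from_euler("xyz",e).as_matrix(); M=f["mount"]
    return f["mtx"],Rt@M[:3,3]+p,Rt@M[:3,:3]
def cast(c,px,z):
    K,C,R=c; px=np.atleast_2d(np.asarray(px,float))
    d=(R@np.linalg.inv(K)@np.c_[px,np.ones(len(px))].T).T
    return C+d*((z-C[2])/d[:,2])[:,None]
def proj(c,X):
    K,C,R=c; q=(K@R.T@(np.atleast_2d(X)-C).T).T
    return q[:,:2]/q[:,2:]
def tri(c1,p1,c2,p2):
    A=[];b=[]
    for c,p in((c1,p1),(c2,p2)):
        K,C,R=c; d=R@np.linalg.inv(K)@np.r_[p,1]; d/=np.linalg.norm(d)
        P=np.eye(3)-np.outer(d,d); A.append(P);b.append(P@C)
    return np.linalg.solve(sum(A),sum(b))
def blobs(img,lo,hi,mn=30):
    hsv=cv2.cvtColor(img,cv2.COLOR_RGB2HSV); m=cv2.inRange(hsv,np.array(lo),np.array(hi))
    n,l,s,c=cv2.connectedComponentsWithStats(m)
    return [(s[i,4],c[i].round(1),s[i,:4],(l==i)) for i in range(1,n) if s[i,4]>=mn]
E
python3 - <<'E'
from h import *
D=pickle.load(open("f0.pkl","rb"))
R={"orange":((8,190,120),(18,255,255)),"blue":((100,150,60),(125,255,255)),"red":((0,150,90),(5,255,255)),"teal":((88,80,60),(101,255,255))}
for n in("scene","side"):
    c=cam(D[n])
    for k,(lo,hi) in R.items():
        for a,ce,bb,m in blobs(D[n]["color"],lo,hi,25):
            print(n,k,a,ce,bb,cast(c,ce,8).round(0)[0])
E
```

```text
scene orange 3357 [328.1 250.4] [287 217  85  69] [627.  98.   8.]
scene blue 714 [251.8 260.2] [235 240  32  43] [602. -94.   8.]
scene blue 1086 [414.8 305.4] [391 280  53  49] [832. 253.   8.]
scene red 46 [246.4 219.1] [244 214   6  11] [475. -80.   8.]
scene red 101 [321.8 314.9] [317 309  11  12] [794.  32.   8.]
scene red 917 [216.6 347.5] [198 332  38  32] [ 805. -223.    8.]
scene teal 262 [408.2 188.5] [391 170  36  30] [498. 367.   8.]
side orange 3561 [329.  251.8] [275 219 110  69] [610.  89.   8.]
side blue 825 [369.4 177.9] [343 157  56  42] [872. 288.   8.]
side blue 66 [275.3 282.5] [267 279  17   8] [466.  65.   8.]
side blue 1113 [375.6 306.6] [348 286  58  43] [590. -97.   8.]
side red 93 [433.8 202.5] [429 193  11  15] [931. 111.   8.]
side red 114 [319.2 325.6] [310 320  19  12] [474. -80.   8.]
side teal 26 [395.9 163.1] [394 160   5   7] [980. 312.   8.]
side teal 467 [217.2 211.4] [196 194  42  29] [477. 357.   8.]
side teal 64 [536.1 275.2] [531 270  10  13] [ 918. -201.    8.]
```

View pics/wrist0.png

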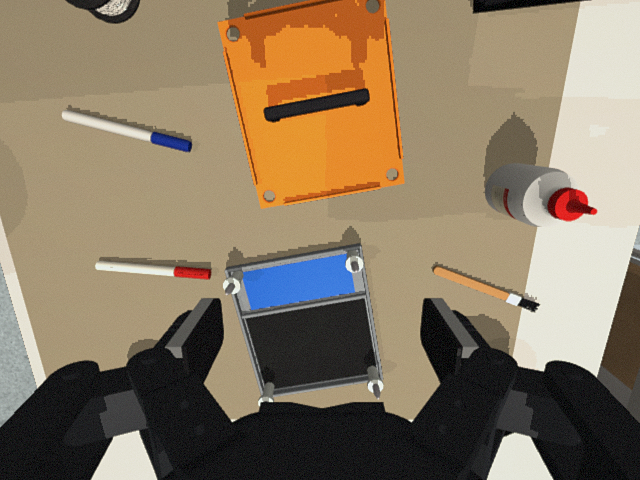

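Wrist view: stand posts (231,287), (354,263), (375,387), (266,401); blue mat around (303,280). Tray holes (233,33), (374,5), (392,174), (268,196). Blue marker from (63,115) to the cap end (190,147), solder at the upper left (110,5).

```bash
python3 - <<'E'
from h import *
D=pickle.load(open("f0.pkl","rb")); f=D["wrist"]
c=cam(f,(np.array([624.458,-.011,190.66]),np.array([-3.14018,0,1.570786])))
img=f["color"]
def fit(model,obs):
    m=model.mean(0);o=obs.mean(0); H=(model-m).T@(obs-o)
    a=np.arctan2(H[0,1]-H[1,0],H[0,0]+H[1,1]); R=np.array([[np.cos(a),-np.sin(a)],[np.sin(a),np.cos(a)]])
    return o-R@m,a,(obs-(model@R.T+o-R@m))
# stand : blue mat -> min area rect in world
for nm,lo,hi,z in(("bluemat",(100,150,60),(125,255,255),4.5),("orange",(8,150,90),(20,255,255),4)):
    for a,ce,bb,m in blobs(img,lo,hi,300):
        cnt=max(cv2.findContours(m.astype(np.uint8),0,cv2.CHAIN_APPROX_NONE)[0],key=cv2.contourArea)[:,0]
        W=cast(c,cnt,z)[:,:2]
        print(nm,a,ce,cv2.minAreaRect(W.astype(np.float32)), bb)
holes=cast(c,[(233,33),(374,5),(392,174),(268,196)],4)[:,:2]
print("holes",holes.round(1),np.linalg.norm(np.diff(np.r_[holes,holes[:1]],axis=0),axis=1))
tips=cast(c,[(231,287),(354,263),(375,387),(266,401)],50)[:,:2]
print("pins",tips.round(1),np.linalg.norm(np.diff(np.r_[tips,tips[:1]],axis=0),axis=1))
print("bar",cast(c,[(270,113),(363,97)],42).round(1))
print("marker",cast(c,[(63,115),(190,147)],6).round(1))
print("red",cast(c,[(97,265),(210,273)],6).round(1))
# solder / tape from scene+side
s1,s2=cam(D["scene"]),cam(D["side"])
print("solder",tri(s1,(345,173),s2,(224,241)).round(1))
for s,n,lo in((s1,"scene",0),(s2,"side",0)):
    for a,ce,bb,m in blobs(D[n]["color"],(85,60,40),(103,255,255),200):
        cnt=max(cv2.findContours(m.astype(np.uint8),0,cv2.CHAIN_APPROX_NONE)[0],key=cv2.contourArea)
        e=cv2.fitEllipse(cv2.convexHull(cnt)); print(n,ce,e,cast(s,e[0],10).round(1))
E
```

```text
bluemat 414 [170.4 141.4] ((467.3092041015625, 69.062744140625), (10.91089153289795, 40.829429626464844), 75.73668670654297) [151 132  40  19]
bluemat 4054 [297.9 281.8] ((597.079345703125, -90.20986938476562), (126.79974365234375, 49.43390655517578), 10.774245262145996) [243 254 112  56]
orange 28929 [315.5  98.9] ((619.5422973632812, 102.91769409179688), (162.59568786621094, 187.1471710205078), 10.039647102355957) [217   0 188 209]
holes [[539.7 169.1]
 [673.9 192.4]
 [700.4  35.7]
 [566.2  11.9]] [136.1793144  158.86403684 136.27657983 159.46001794]
pins [[ 530.8  -75.5]
 [ 657.8  -48.8]
 [ 686.2 -200.4]
 [ 560.4 -220.1]] [129.77246476 154.21539591 127.32802352 147.60659264]
bar [[577.6  94.7  42. ]
 [662.2 108.3  42. ]]
marker [[361.7  94.9   6. ]
 [487.4  63.6   6. ]]
red [[365.  -68.3   6. ]
 [494.8 -78.1   6. ]]
solder [424.5 206.5  39.4]
scene [408.2 187.3] ((408.7367248535156, 184.5372314453125), (30.9603328704834, 36.22015380859375), 103.01792907714844) [[487.  372.5  10. ]]
side [217.2 210.8] ((216.91307067871094, 207.65194702148438), (28.916839599609375, 44.508323669433594), 83.85224151611328) [[482.6 369.4  10. ]]
```

Emit:
play_rows --dp '[[1,-0.35,0],[2,-0.7,0],[3,-1.05,0],[4,-1.4,0],[4.8,-1.7,0]]' --rot '[[0,0,0],[0,0,0],[0,0,0],[0,0,0],[0,0,0]]'

```text
clock: 0.57
eef_pos: [555.8, 193.9, 191.2]
tcp_rot: [-3.141, -0.0, 1.571]
contact_force: [1.1, -0.4, -0.7]
opening: 1.001
grasp_force: 0.0
```

Emit:
play_rows --dp '[[1,-0.35,0],[2,-0.7,0],[3,-1.05,0],[3.5,-1.3,0],[3.5,-1.3,0]]' --rot '[[0,0,0],[0,0,-0.5],[0,0,-1],[0,0,-1.7],[0,0,-1.7]]'

```text
clock: 0.98
eef_pos: [502.8, 336.2, 191.1]
tcp_rot: [-3.141, -0.001, 1.757]
contact_force: [-0.3, 0.1, 0.4]
opening: 0.999
grasp_force: 0.0
```

Emit:
play_rows --dp '[[0,0,0],[0,0,0]]' --rot '[[0,0,0],[0,0,0]]'

```text
clock: 1.15
eef_pos: [505.0, 331.4, 191.1]
tcp_rot: [-3.141, 0.001, 1.748]
contact_force: [0.8, -0.6, 0.2]
opening: 1.001
grasp_force: 0.0
```

```bash
cat >> h.py <<'E'
def wrist(name):
    from rig import telemetry,optics
    s=telemetry.sense(); f=optics.grab_frame("wrist")
    cv2.imwrite(f"pics/{name}.png",f["color"][:,:,::-1])
    print("t",round(s["clock"],2),"tcp",s["eef_pos"].round(1),s["tcp_rot"].round(3),"op",round(s["opening"],3))
    pickle.dump((f,s),open(name+".pkl","wb"))
    return f["color"],cam(f,(s["eef_pos"],s["tcp_rot"])),s
def to_tool(s,target):
    "world displacement to target TCP, in tool units of 40 mm"
    return (Ro.from_euler("xyz",s["tcp_rot"]).as_matrix().T@(np.asarray(target)-s["eef_pos"])/40).round(3)
E
python3 - <<'E'
from h import *
img,c,s=wrist("w1")
for a,ce,bb,m in blobs(img,(85,60,40),(103,255,255),200):
    cnt=max(cv2.findContours(m.astype(np.uint8),0,cv2.CHAIN_APPROX_NONE)[0],key=cv2.contourArea)
    h=cv2.convexHull(cnt)[:,0]
    print(a,ce,bb)
    for z in(0,19):
        W=cast(c,h,z)[:,:2].astype(np.float32); print(z,cv2.fitEllipse(W))
E
```

```text
t 1.15 tcp [505.  331.4 191.1] [-3.141e+00  1.000e-03  1.748e+00] op 1.001
3160 [309.  161.7] [261 114  97  99]
0 ((484.4402160644531, 372.9322204589844), (104.13567352294922, 105.36048889160156), 154.70724487304688)
19 ((484.8416748046875, 374.5274963378906), (98.8213882446289, 99.98368072509766), 154.7069854736328)
```

View pics/w1.png

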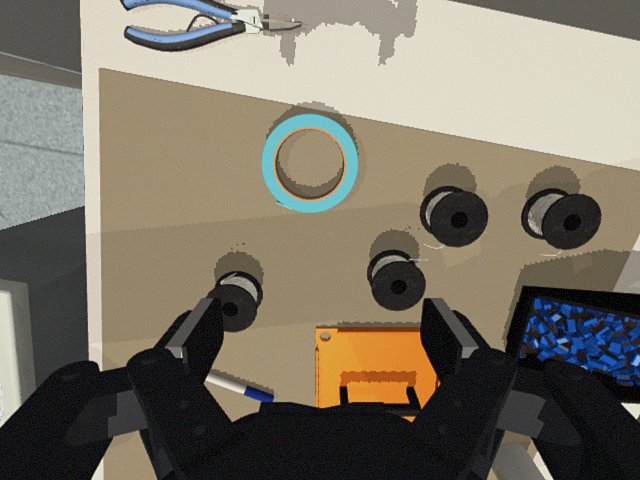

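w1: tape ring at (309,162), measured at (485,374), diameter 99–100 mm as it must be. Solder look-alikes are at (238,300), nearest the base, and at (398,285), (458,215) and (567,217). I pinch the far wall of the tape.

Emit:
play_rows --dp '[[0.6,0.4,0.6],[1.15,0.74,1.4],[1.15,0.74,2.4],[1.15,0.74,3.4],[1.15,0.74,3.4]]' --rot '[[0,0,0],[0,0,0],[0,0,0],[0,0,0],[0,0,0]]' --fingers 0.65 --grip_force 40

```text
clock: 1.62
eef_pos: [522.1, 377.9, 47.6]
tcp_rot: [-3.131, 0.006, 1.747]
contact_force: [-1.6, -1.2, -1.4]
opening: 0.651
grasp_force: 0.0
```

Emit:
play_rows --dp '[[0,0,0.5],[0,0,1.0],[0,0,1.27],[0,0,1.27],[0,0,1.27]]' --rot '[[0,0,0],[0,0,0],[0,0,0],[0,0,0],[0,0,0]]'

```text
clock: 2.03
eef_pos: [526.7, 382.1, 5.7]
tcp_rot: [3.141, -0.0, 1.748]
contact_force: [-0.5, 0.2, 0.7]
opening: 0.649
grasp_force: 0.0
```

Emit:
play_rows --dp '[[0,0,0],[0,0,0],[0,0,0],[0,0,0],[0,0,0]]' --rot '[[0,0,0],[0,0,0],[0,0,0],[0,0,0],[0,0,0]]' --fingers 0

```text
clock: 2.45
eef_pos: [526.2, 382.7, 5.1]
tcp_rot: [3.141, -0.0, 1.749]
contact_force: [0.3, 0.7, -0.7]
opening: -0.0
grasp_force: 0.0
```

```bash
python3 - <<'E'
from h import *
img,c,s=wrist("w2"); print(s["grasp_force"],s["contact_force"])
E
```

```text
t 2.45 tcp [526.2 382.7   5.1] [ 3.141 -0.     1.749] op -0.0
0.0 [ 0.33950038  0.66168157 -0.73264342]
```

View pics/w2.png

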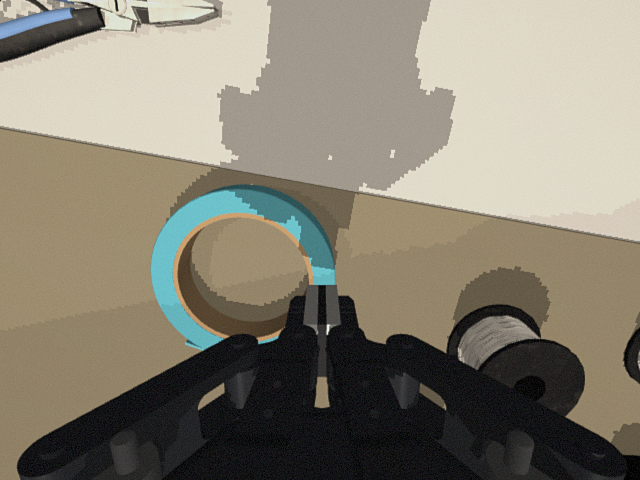

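```bash
python3 - <<'E'
from h import *
f,s=pickle.load(open("w2.pkl","rb")); img=f["color"];c=cam(f,(s["eef_pos"],s["tcp_rot"]))
print("tcp px",proj(c,s["eef_pos"]),"pred tape px",proj(c,[484.8,374.5,19]))
for a,ce,bb,m in blobs(img,(85,60,40),(103,255,255),500):
    cnt=max(cv2.findContours(m.astype(np.uint8),0,cv2.CHAIN_APPROX_NONE)[0],key=cv2.contourArea)[:,0]
    h=cv2.convexHull(cnt)[:,0]; h=h[h[:,1]<330]
    W=cast(c,h,19)[:,:2]; A=np.c_[2*W,np.ones(len(W))]; x=np.linalg.lstsq(A,(W**2).sum(1),rcond=None)[0]
    print(a,ce,x[:2],np.sqrt(x[2]+x[0]**2+x[1]**2))
E
```

```text
tcp px [[320.77991251 270.66610243]] pred tape px [[242.21725272 281.75352857]]
8434 [232.6 244.6] [485.65236185 376.97784868] 49.65378007509531
```

```bash
python3 - <<'E'
from h import *
f,s=pickle.load(open("w2.pkl","rb")); c=cam(f,(s["eef_pos"],s["tcp_rot"]))
R=Ro.from_euler("xyz",s["tcp_rot"]).as_matrix()
for x in(0,11):
  for k in(0,10,14,19,25): print(x,k,proj(c,s["eef_pos"]+R@[x,0,-k]).round(0))
cv2.imwrite("pics/w2c.png",cv2.resize(f["color"][230:380,240:420,::-1],None,fx=4,fy=4,interpolation=cv2.INTER_CUBIC))
from rig import optics
fs=optics.grab_frame("side"); cs=cam(fs); print(proj(cs,s["eef_pos"]))
u,v=proj(cs,s["eef_pos"])[0].astype(int)
a=cv2.resize(fs["color"][v-60:v+40,u-60:u+60,::-1],None,fx=5,fy=5,interpolation=cv2.INTER_CUBIC); cv2.imwrite("pics/s2c.png",a)
E
```

```text
0 0 [[321. 271.]]
0 10 [[321. 278.]]
0 14 [[321. 281.]]
0 19 [[321. 284.]]
0 25 [[321. 289.]]
11 0 [[321. 253.]]
11 10 [[321. 259.]]
11 14 [[321. 261.]]
11 19 [[321. 265.]]
11 25 [[321. 269.]]
[[231.36429064 201.39329273]]
```

View pics/s2c.png

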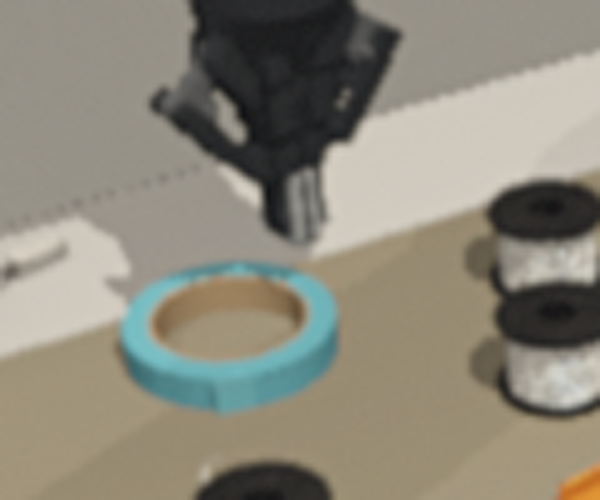

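View pics/w2c.png

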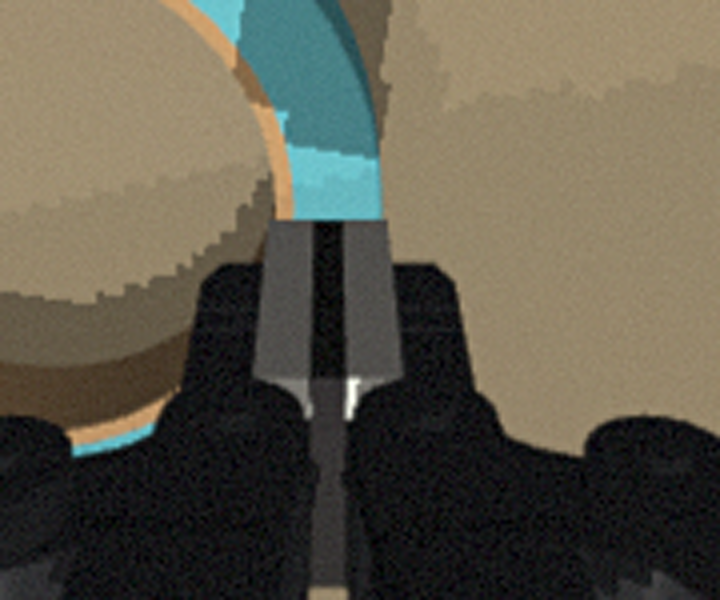

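```bash
python3 - <<'E'
from h import *
from rig import optics,telemetry
f,s=pickle.load(open("w2.pkl","rb")); c=cam(f,(s["eef_pos"],s["tcp_rot"]))
R=Ro.from_euler("xyz",s["tcp_rot"]).as_matrix()
fs=optics.grab_frame("side"); cs=cam(fs)
s2=telemetry.sense(); print(s2["eef_pos"],s2["opening"],s2["clock"])
for p in((231,189),(231,191),(227,188)):
  X=tri(c,(321,285),cs,p); print(X.round(1),(R.T@(X-s["eef_pos"])).round(1),proj(c,X),proj(cs,X))
print(tri(c,(243,281),cs,(217,207)), proj(cs,[485.6,376.9,19]))
f1,s1=pickle.load(open("w1.pkl","rb")); c1=cam(f1,(s1["eef_pos"],s1["tcp_rot"]))
E
```

```text
[525.96150743 382.58326275   4.7064349 ] 0.0016962536425150407 2.6
[527.8 387.   36.3] [  3.9   2.4 -31.1] [[325.54566013 287.48888299]] [[229.9936302  189.33371564]]
[527.4 385.3  32. ] [  2.4   1.7 -26.8] [[324.03763612 286.6583816 ]] [[230.31009058 191.22924639]]
[523.6 390.2  40.2] [  7.8  -1.2 -35.1] [[318.08409091 283.42725244]] [[227.62529433 187.79224765]]
[483.69224954 370.99483831  10.57841212] [[216.31333348 202.59286908]]
```

The pads are visibly about 30 mm short of the reported TCP (side tip at (231,190), predicted at (231,201)), so they closed above the tape. I open, go lower in small steps and watch the force.

Emit:
play_rows --dp '[[0,0,0],[0,0,0],[0,0,0.15],[0,0,0.3],[0,0,0.3]]' --rot '[[0,0,0],[0,0,0],[0,0,0],[0,0,0],[0,0,0]]' --fingers 0.5

```text
clock: 3.02
eef_pos: [525.1, 381.9, -9.0]
tcp_rot: [-3.14, 0.001, 1.749]
contact_force: [-1.3, 0.4, -0.7]
opening: 0.499
grasp_force: 0.0
```

Emit:
play_rows --dp '[[0,0,0.1],[0,0,0.2],[0,0,0.2],[0,0,0.2],[0,0,0.2]]' --rot '[[0,0,0],[0,0,0],[0,0,0],[0,0,0],[0,0,0]]'

```text
clock: 3.43
eef_pos: [526.0, 382.5, -15.4]
tcp_rot: [3.142, -0.0, 1.749]
contact_force: [0.2, 1.1, -0.0]
opening: 0.5
grasp_force: 0.0
```

```bash
python3 - <<'E'
from h import *
img,c,s=wrist("w3"); print(s["contact_force"])
from rig import optics
fs=optics.grab_frame("side")
a=cv2.resize(fs["color"][140:240,170:290,::-1],None,fx=5,fy=5,interpolation=cv2.INTER_CUBIC); cv2.imwrite("pics/s3c.png",a)
E
```

```text
t 3.43 tcp [526.  382.5 -15.4] [ 3.142 -0.     1.749] op 0.5
[ 0.17145218  1.06087175 -0.00893087]
```

View pics/s3c.png

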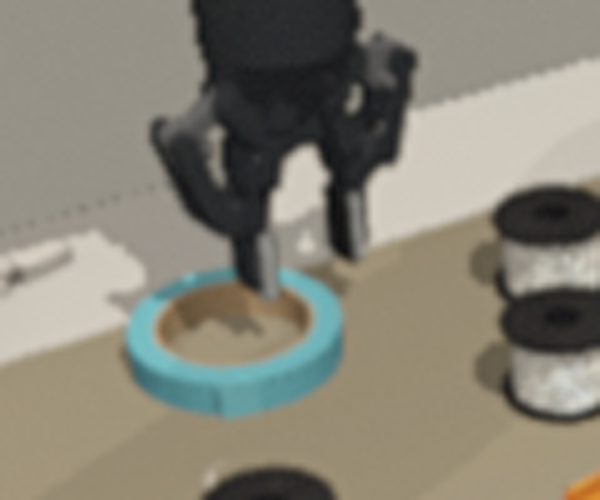

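The two tips straddle the far wall, inner tip at crop (265,295) over the hole, outer at (355,260); still no contact, so I go further down.

Emit:
play_rows --dp '[[0,0,0.1],[0,0,0.2],[0,0,0.3],[0,0,0.3],[0,0,0.3]]' --rot '[[0,0,0],[0,0,0],[0,0,0],[0,0,0],[0,0,0]]'

```text
clock: 3.95
eef_pos: [525.7, 382.3, -28.0]
tcp_rot: [-3.141, 0.0, 1.749]
contact_force: [-0.1, -0.6, 1.0]
opening: 0.499
grasp_force: 0.0
```

Emit:
play_rows --dp '[[0,0,0],[0,0,0],[0,0,0],[0,0,0],[0,0,0]]' --rot '[[0,0,0],[0,0,0],[0,0,0],[0,0,0],[0,0,0]]' --fingers 0

```text
clock: 4.37
eef_pos: [526.4, 382.8, -27.1]
tcp_rot: [3.141, -0.0, 1.749]
contact_force: [1.6, -0.1, 2.0]
opening: 0.12
grasp_force: 37.9
```

Emit:
play_rows --dp '[[0,0,0],[0,0,0],[0,0,0]]' --rot '[[0,0,0],[0,0,0],[0,0,0]]'

```text
clock: 4.62
eef_pos: [526.3, 382.8, -27.1]
tcp_rot: [3.141, -0.0, 1.749]
contact_force: [1.4, -1.1, 2.8]
opening: 0.12
grasp_force: 38.1
```

Emit:
play_rows --dp '[[0,0,-0.5],[0,0,-1.5],[0,0,-2.5],[0,0,-3],[0,0,-3]]' --rot '[[0,0,0],[0,0,0],[0,0,0],[0,0,0],[0,0,0]]' --grip_force 60

```text
clock: 5.03
eef_pos: [528.5, 384.4, 97.9]
tcp_rot: [3.135, -0.003, 1.749]
contact_force: [1.2, 0.8, 0.0]
opening: 0.11
grasp_force: 56.7
```

```bash
cat >> h.py <<'E'
def circ(W):
    A=np.c_[2*W,np.ones(len(W))]; x=np.linalg.lstsq(A,(W**2).sum(1),rcond=None)[0]
    return x[:2],np.sqrt(x[2]+x[0]**2+x[1]**2)
def tape(img,c,z,rowmax=330):
    a,ce,bb,m=max(blobs(img,(85,60,40),(103,255,255),300),key=lambda b:b[0])
    cnt=max(cv2.findContours(m.astype(np.uint8),0,cv2.CHAIN_APPROX_NONE)[0],key=cv2.contourArea)
    h=cv2.convexHull(cnt)[:,0]; h=h[h[:,1]<rowmax]
    return circ(cast(c,h,z)[:,:2])
E
python3 - <<'E'
from h import *
img,c,s=wrist("w4"); R=Ro.from_euler("xyz",s["tcp_rot"]).as_matrix()
for k in (0,-10,-20,-30,-40,-50):   # height of tape top in tool coords behind TCP
    x,r=tape(img,c,s["eef_pos"][2]-k); d=R.T@np.r_[x-s["eef_pos"][:2],0]; print(k,x.round(1),r.round(2),d.round(1))
D=pickle.load(open("f0.pkl","rb")); c0=cam(D["wrist"],(np.array([624.458,-.011,190.66]),np.array([-3.14018,0,1.570786])))
P=np.array([(231,287),(354,263),(375,387),(266,401)])
for z in(30,34,40):
    t=cast(c0,P,z)[:,:2]; print(z,t.mean(0),np.linalg.norm(np.diff(np.r_[t,t[:1]],axis=0),axis=1).round(1),np.degrees(np.arctan2(*(t[1]-t[0])[::-1])),np.degrees(np.arctan2(*(t[2]-t[3])[::-1])))
cv2.imwrite("pics/w0c.png",cv2.resize(D["wrist"]["color"][230:420,210:400,::-1],None,fx=3,fy=3,interpolation=cv2.INTER_CUBIC))
E
```

```text
t 5.03 tcp [528.5 384.4  97.9] [ 3.135e+00 -3.000e-03  1.749e+00] op 0.11
0 [478.  350.9] 68.35 [-24.  -55.6  -0.5]
-10 [480.  356.7] 64.58 [-18.7 -52.6  -0.4]
-20 [482.  362.5] 60.82 [-13.3 -49.6  -0.4]
-30 [484.  368.3] 57.05 [ -8.  -46.6  -0.3]
-40 [486.1 374.1] 53.29 [ -2.6 -43.6  -0.3]
-50 [488.1 379.9] 49.52 [  2.8 -40.5  -0.3]
30 [ 607.77058424 -149.23531953] [137.8 163.8 135.2 156.8] 11.885361102793285 8.92663993800616
34 [ 607.97260369 -146.6256819 ] [136.2 161.9 133.7 154.9] 11.885361102793295 8.926639938006176
40 [ 608.27563287 -142.71122545] [133.8 159.  131.3 152.2] 11.885361102793285 8.926639938006176
```

View pics/w0c.png

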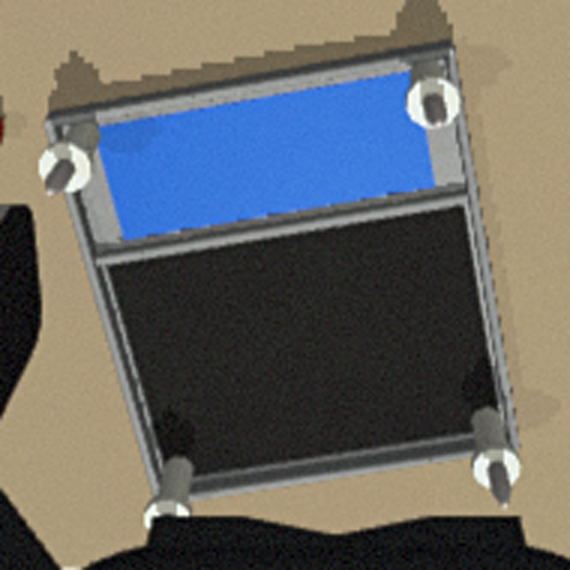

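```bash
cat >> h.py <<'E'
M4=np.array([(-68,80),(68,80),(68,-80),(-68,-80)],float)
def rigid(model,obs):
    m=model.mean(0);o=obs.mean(0); H=(model-m).T@(obs-o)
    a=np.arctan2(H[0,1]-H[1,0],H[0,0]+H[1,1]); R=np.array([[np.cos(a),-np.sin(a)],[np.sin(a),np.cos(a)]])
    t=o-R@m; return t,a,obs-(model@R.T+t)
E
python3 - <<'E'
from h import *
D=pickle.load(open("f0.pkl","rb")); c0=cam(D["wrist"],(np.array([624.458,-.011,190.66]),np.array([-3.14018,0,1.570786])))
P=np.array([(231.7,286),(354.3,264.3),(375.7,385.7),(265.7,402.7)])
W=cast(c0,P,34)[:,:2]
for n in(3,4):
    t,a,r=rigid(M4[:n],W[:n]); print(t,np.degrees(a),r.round(1).tolist())
    print("bluemat mid ->",(t+np.array([[np.cos(a),-np.sin(a)],[np.sin(a),np.cos(a)]])@[0,59]).round(1))
# black mat: inner corners at z 4, px from the crop
B=cast(c0,np.array([(105,266),(465,207),(497,437),(175,478)])/3+[210,230],4)[:,:2]; print("black",B.round(1),B.mean(0))
# tape target and TCP target
R=np.array([[np.cos(a),-np.sin(a)],[np.sin(a),np.cos(a)]])
g=t+R@[0,-31]; f,s=pickle.load(open("w4.pkl","rb"))
Rt=Ro.from_euler("xyz",[3.1416,0,1.749]).as_matrix()
tcp=np.r_[g,0]-Rt@[1,-41.3,0]; print("tape goal",g,"tcp",tcp)
s["tcp_rot"]=np.array([3.1416,0,1.749]); print(to_tool(s,[tcp[0],tcp[1],100]))
E
```

```text
[ 608.37404372 -147.21210841] 10.937936269895243 [[0.5, -0.2], [-0.2, -0.6], [-0.4, 0.7]]
bluemat mid -> [597.2 -89.3]
[ 608.34347901 -146.86324794] 10.829089619695507 [[0.5, -0.7], [-0.3, -0.8], [-0.2, 0.6], [0.1, 0.9]]
bluemat mid -> [597.3 -88.9]
black [[ 531.2 -139.1]
 [ 677.  -112.4]
 [ 694.9 -221.9]
 [ 555.1 -243.4]] [ 614.55025005 -179.19908644]
tape goal [ 614.16775924 -177.31119959] tcp [ 6.54990982e+02 -1.70974443e+02 -3.03406742e-04]
[-14.226   0.652  -0.053]
```

Emit:
play_rows --dp '[[-1,0.05,0],[-2,0.1,0],[-3,0.15,0],[-4,0.2,0],[-5,0.25,0]]' --rot '[[0,0,0],[0,0,0],[0,0,0],[0,0,0],[0,0,0]]'

```text
clock: 5.5
eef_pos: [569.8, 185.3, 90.6]
tcp_rot: [-3.138, 0.0, 1.749]
contact_force: [0.4, -0.3, 0.2]
opening: 0.108
grasp_force: 56.7
```

Emit:
play_rows --dp '[[-1,0.05,0],[-2,0.1,0],[-3,0.15,0],[-4,0.2,0],[-5,0.2,0]]' --rot '[[0,0,0],[0,0,0],[0,0,0],[0,0,0],[0,0,0]]'

```text
clock: 5.92
eef_pos: [613.4, -9.9, 90.7]
tcp_rot: [-3.139, -0.001, 1.749]
contact_force: [1.0, 0.5, -0.5]
opening: 0.112
grasp_force: 56.7
```

Emit:
play_rows --dp '[[-1,0.05,0],[-2,0.1,0],[-3,0.15,0],[-4.2,0.2,0],[-4.2,0.2,0]]' --rot '[[0,0,0],[0,0,0],[0,0,0],[0,0,0],[0,0,0]]'

```text
clock: 6.33
eef_pos: [652.0, -177.8, 90.6]
tcp_rot: [-3.14, 0.001, 1.746]
contact_force: [-0.7, -0.0, -0.9]
opening: 0.117
grasp_force: 56.7
```

Emit:
play_rows --dp '[[0,0,0],[0,0,0],[0,0,0]]' --rot '[[0,0,0],[0,0,0],[0,0,0]]'

```text
clock: 6.58
eef_pos: [651.0, -170.3, 91.4]
tcp_rot: [-3.139, -0.001, 1.749]
contact_force: [1.1, 0.3, -1.0]
opening: 0.115
grasp_force: 56.7
```

```bash
python3 - <<'E'
from h import *
img,c,s=wrist("w5"); print(s["grasp_force"])
for k in(-44,-47,-50): 
  x,r=tape(img,c,s["eef_pos"][2]-k); g=np.array([614.2,-177.3]); print(k,x,r, "tcp goal",to_tool(s,np.r_[s["eef_pos"][:2]+g-x,-10]))
for a,ce,bb,m in blobs(img,(102,150,60),(125,255,255),300):
    cnt=max(cv2.findContours(m.astype(np.uint8),0,cv2.CHAIN_APPROX_NONE)[0],key=cv2.contourArea)[:,0]
    print(a,ce,cv2.minAreaRect(cast(c,cnt,4.5)[:,:2].astype(np.float32)))
E
```

```text
t 6.58 tcp [ 651.  -170.3   91.4] [-3.139e+00 -1.000e-03  1.749e+00] op 0.115
56.72187338524964
-44 [ 609.1506917  -177.14903085] 51.23314797278217 tcp goal [-0.03   0.129  2.534]
-47 [ 609.79374997 -175.41604195] 50.11417964932408 tcp goal [-0.07   0.105  2.534]
-50 [ 610.43680824 -173.68305305] 48.99521132587023 tcp goal [-0.109  0.082  2.534]
11860 [269.1 116.4] ((597.1814575195312, -91.01195526123047), (126.97200012207031, 49.50252151489258), 10.808472633361816)
```

View pics/w5.png

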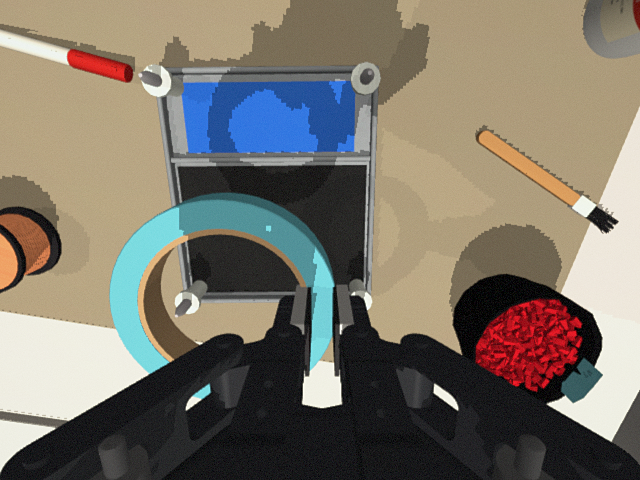

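Held level in w5; the tape centre is 4 mm off the goal. I correct and lower in stages.

Emit:
play_rows --dp '[[0.02,0.1,0.5],[0.02,0.1,1.2],[0.02,0.1,1.8],[0.02,0.1,2.1],[0.02,0.1,2.1]]' --rot '[[0,0,0],[0,0,0],[0,0,0],[0,0,0],[0,0,0]]'

```text
clock: 7.05
eef_pos: [653.5, -168.3, 5.6]
tcp_rot: [-3.137, -0.002, 1.75]
contact_force: [-1.1, 0.5, -0.7]
opening: 0.111
grasp_force: 56.8
```

Emit:
play_rows --dp '[[0,0,0.15],[0,0,0.3],[0,0,0.45],[0,0,0.6],[0,0,0.6]]' --rot '[[0,0,0],[0,0,0],[0,0,0],[0,0,0],[0,0,0]]'

```text
clock: 7.47
eef_pos: [655.4, -170.3, -16.2]
tcp_rot: [-3.141, -0.0, 1.749]
contact_force: [-0.9, 1.0, -0.8]
opening: 0.109
grasp_force: 56.8
```

```bash
python3 - <<'E'
from h import *
img,c,s=wrist("w6"); print(s["grasp_force"],s["contact_force"])
for k in(-46,-48): print(tape(img,c,s["eef_pos"][2]-k))
E
```

```text
t 7.47 tcp [ 655.4 -170.3  -16.2] [-3.141 -0.     1.749] op 0.109
56.75639294553548 [-0.89842851  1.00201283 -0.83389575]
(array([ 614.33638666, -176.6350627 ]), np.float64(51.461519905722845))
(array([ 614.75704391, -175.46779746]), np.float64(50.70070138607988))
```

Emit:
play_rows --dp '[[0,0,0.08],[0,0,0.15],[0,0,0.15],[0,0,0.15]]' --rot '[[0,0,0],[0,0,0],[0,0,0],[0,0,0]]'

```text
clock: 7.85
eef_pos: [655.9, -170.4, -21.5]
tcp_rot: [-3.141, -0.0, 1.749]
contact_force: [-0.7, -0.6, -1.0]
opening: 0.113
grasp_force: 56.7
```

Emit:
play_rows --dp '[[0,0,0],[0,0,0],[0,0,-0.1],[0,0,-0.6],[0,0,-1.5]]' --rot '[[0,0,0],[0,0,0],[0,0,0],[0,0,0],[0,0,0]]' --fingers 0.35

```text
clock: 8.27
eef_pos: [652.9, -169.6, 35.7]
tcp_rot: [-3.135, -0.003, 1.749]
contact_force: [0.6, -0.9, 0.8]
opening: 0.347
grasp_force: 0.0
```

Emit:
play_rows --dp '[[0,0,-1],[0,0,-2],[0,0,-3.5],[0,0,-3.5],[0,0,-3.5]]' --rot '[[0,0,0],[0,0,0],[0,0,0],[0,0,0],[0,0,0]]'

```text
clock: 8.68
eef_pos: [659.3, -171.2, 185.5]
tcp_rot: [3.133, 0.004, 1.749]
contact_force: [0.7, -0.4, 0.9]
opening: 0.349
grasp_force: 0.0
```

```bash
python3 - <<'E'
from h import *
img,c,s=wrist("w7")
x,r=tape(img,c,23,380); print(x,r)
t,a=np.array([608.3,-147]),0.189
R=np.array([[np.cos(a),-np.sin(a)],[np.sin(a),np.cos(a)]]); print("in stand",R.T@(x-t))
# marker from w0: refine with blue cap + white body
D=pickle.load(open("f0.pkl","rb")); c0=cam(D["wrist"],(np.array([624.458,-.011,190.66]),np.array([-3.14018,0,1.570786])))
im=D["wrist"]["color"]; g=cv2.cvtColor(im,cv2.COLOR_RGB2HSV)
m=((g[...,2]>190)&(g[...,1]<60))|cv2.inRange(g,(105,150,60),(125,255,255)).astype(bool)
m[:95]=0;m[165:]=0;m[:,:50]=0;m[:,200:]=0
ys,xs=np.nonzero(m); print(len(xs)); W=cast(c0,np.c_[xs,ys],7)[:,:2].astype(np.float32); r=cv2.minAreaRect(W); print(r); 
tgt=t+R@[0,59]; print("marker goal",tgt)
E
```

```text
t 8.68 tcp [ 659.3 -171.2  185.5] [3.133 0.004 1.749] op 0.349
[ 614.27015725 -177.37606264] 50.95087091009981
in stand [  0.15688695 -30.95679805]
1133
((424.8290100097656, 80.16712951660156), (10.836654663085938, 130.42918395996094), 75.7366714477539)
marker goal [597.21526901 -89.05063642]
```

View pics/w7.png

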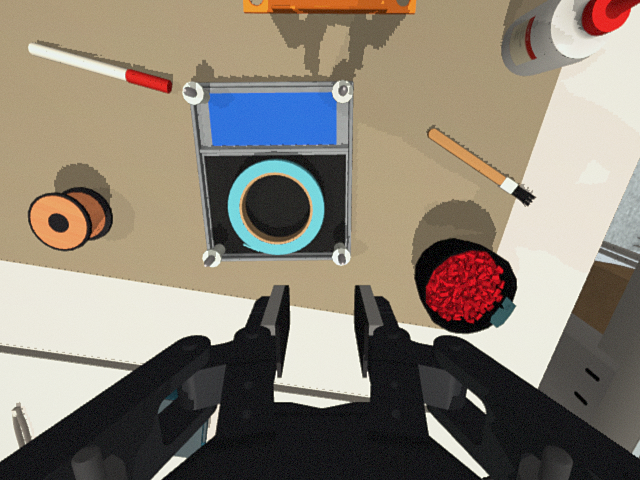

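The tape sits at (0.2, −31.0) mm in the stand frame, w7 (276,206). Now the blue marker: centre (425,80), length 130 measured, axis −14°.

Emit:
play_rows --dp '[[0.9,-0.57,0],[1.8,-1.14,0],[2.7,-1.7,0],[3.6,-2.3,0],[4.5,-2.86,0]]' --rot '[[0,0,0],[0,0,0],[0,0,0],[0,0,0],[0,0,0]]'

```text
clock: 9.15
eef_pos: [512.0, -16.1, 177.0]
tcp_rot: [-3.139, -0.001, 1.748]
contact_force: [0.7, 0.9, 0.5]
opening: 0.353
grasp_force: 0.0
```

Emit:
play_rows --dp '[[0.9,-0.57,0],[1.8,-1.14,0],[2.7,-1.71,0],[2.7,-1.71,0],[2.7,-1.71,0]]' --rot '[[0,0,-1.1],[0,0,-2.2],[0,0,-3.3],[0,0,-4.4],[0,0,-5.5]]'

```text
clock: 9.57
eef_pos: [425.5, 78.5, 177.5]
tcp_rot: [-3.14, -0.002, 2.334]
contact_force: [-0.3, 0.3, 0.4]
opening: 0.352
grasp_force: 0.0
```

Emit:
play_rows --dp '[[0,0,0],[0,0,0],[0,0,0],[0,0,0],[0,0,0]]' --rot '[[0,0,-1.1],[0,0,-2.2],[0,0,-3.3],[0,0,-4.4],[0,0,-5.5]]'

```text
clock: 9.98
eef_pos: [427.2, 76.8, 177.3]
tcp_rot: [-3.141, -0.002, 2.907]
contact_force: [0.2, 0.4, -0.1]
opening: 0.348
grasp_force: 0.0
```

Emit:
play_rows --dp '[[0,0,0],[0,0,0],[0,0,0]]' --rot '[[0,0,0],[0,0,0],[0,0,0]]'

```text
clock: 10.23
eef_pos: [427.9, 76.9, 178.0]
tcp_rot: [-3.141, -0.001, 2.897]
contact_force: [0.3, 1.1, 0.3]
opening: 0.348
grasp_force: 0.0
```

```bash
python3 - <<'E'
from h import *
img,c,s=wrist("w8"); print(s["qpos"].round(2))
print("expected marker px",proj(c,[[361.7,94.9,6],[487.4,63.6,6],[424.8,80.2,6]]).round(0).tolist())
for a,ce,bb,m in blobs(img,(105,150,60),(125,255,255),100): print(a,ce,bb,cast(c,ce,7))
print(to_tool(s,[424.8,80.2,10]))
E
```

```text
t 10.23 tcp [427.9  76.9 178. ] [-3.141e+00 -1.000e-03  2.897e+00] op 0.348
[ 0.17  0.07  2.03  0.    1.04 -1.15]
expected marker px [[323.0, 142.0], [323.0, 263.0], [324.0, 206.0]]
320 [323.5 246.1] [319 230  10  34] [[468.20980279  69.20669071   7.        ]]
215 [217.6 336.7] [210 324  18  22] [[547.89210978 -80.50412501   7.        ]]
[0.089 0.063 4.2  ]
```

View pics/w8.png

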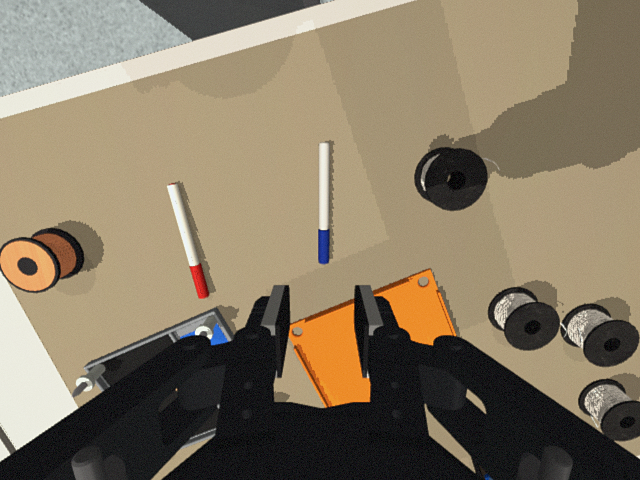

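The marker stands vertically at column 323 between the jaws, as predicted. I descend and close.

Emit:
play_rows --dp '[[0.05,0.04,1],[0.09,0.06,2],[0.09,0.06,3],[0.09,0.06,3.9],[0.09,0.06,4.4]]' --rot '[[0,0,0],[0,0,0],[0,0,0],[0,0,0],[0,0,0]]' --grip_force 30

```text
clock: 10.7
eef_pos: [423.2, 79.8, -0.6]
tcp_rot: [-3.14, -0.003, 2.898]
contact_force: [-0.4, -0.5, 0.8]
opening: 0.349
grasp_force: 0.0
```

Emit:
play_rows --dp '[[0,0,0.25],[0,0,0.45],[0,0,0.65],[0,0,0.68],[0,0,0.68]]' --rot '[[0,0,0],[0,0,0],[0,0,0],[0,0,0],[0,0,0]]'

```text
clock: 11.12
eef_pos: [425.6, 80.2, -24.6]
tcp_rot: [3.142, 0.0, 2.9]
contact_force: [0.9, 0.3, 0.3]
opening: 0.351
grasp_force: 0.0
```

Emit:
play_rows --dp '[[0,0,0],[0,0,0],[0,0,0],[0,0,0],[0,0,0]]' --rot '[[0,0,0],[0,0,0],[0,0,0],[0,0,0],[0,0,0]]' --fingers 0

```text
clock: 11.53
eef_pos: [425.7, 80.2, -24.3]
tcp_rot: [3.141, 0.001, 2.901]
contact_force: [0.3, 0.3, -0.3]
opening: -0.001
grasp_force: 0.0
```

Emit:
play_rows --dp '[[0,0,0],[0,0,0],[0,0,-0.3],[0,0,-1],[0,0,-1.8]]' --rot '[[0,0,0],[0,0,0],[0,0,0],[0,0,0],[0,0,0]]'

```text
clock: 11.95
eef_pos: [423.7, 79.9, 47.0]
tcp_rot: [-3.14, -0.004, 2.901]
contact_force: [1.1, 0.6, 0.2]
opening: -0.004
grasp_force: 0.0
```

Emit:
play_rows --dp '[[0,0,-0.5],[0,0,-0.5],[0,0,-0.5],[0,0,-0.5]]' --rot '[[0,0,0],[0,0,0],[0,0,0],[0,0,0]]' --fingers 0.35

```text
clock: 12.28
eef_pos: [425.1, 80.1, 67.0]
tcp_rot: [-3.141, -0.0, 2.901]
contact_force: [0.8, -0.7, 0.5]
opening: 0.352
grasp_force: 0.0
```

```bash
python3 - <<'E'
from h import *
img,c,s=wrist("w9")
for a,ce,bb,m in blobs(img,(105,150,60),(125,255,255),100): print(a,ce,bb,cast(c,ce,7))
print("exp ends",proj(c,[[361.7,94.9,7],[487.4,63.6,7]]).round(0).tolist())
g=cv2.cvtColor(img,cv2.COLOR_RGB2HSV); m=((g[...,2]>190)&(g[...,1]<60)).astype(np.uint8)
n,l,st,ce=cv2.connectedComponentsWithStats(m)
for i in range(1,n):
    if st[i,4]>300: print(st[i],ce[i],cast(c,ce[i],7))
print(to_tool(s,[425,80,-30]))
E
```

```text
t 12.28 tcp [425.1  80.1  67. ] [-3.141 -0.     2.901] op 0.352
623 [320.6 294.3] [314 272  15  46] [[468.31052895  68.84463717   7.        ]]
618 [187.8 448.5] [167 428  41  42] [[590.29036937 -86.57319011   7.        ]]
exp ends [[320.0, 150.0], [320.0, 317.0]]
[   0    0  240   71 6247] [95.33135905 27.39426925] [[256.41962742 -24.20235004   7.        ]]
[ 314  151   13  122 1527] [319.90438769 210.04256713] [[402.86906923  84.41157096   7.        ]]
[  97  209   47  112 1313] [119.92155369 262.73648134] [[406.28430389 -73.11851864   7.        ]]
[552 364  25  46 436] [563.7912844  384.06192661] [[600.16456615 251.12035102   7.        ]]
[-0.    -0.003  2.424]
```

Marker unmoved; the tips were still above it. I go lower in small steps with the force watched.

Emit:
play_rows --dp '[[0,0,0.8],[0,0,1.6],[0,0,2.2],[0,0,2.42],[0,0,2.42]]' --rot '[[0,0,0],[0,0,0],[0,0,0],[0,0,0],[0,0,0]]'

```text
clock: 12.75
eef_pos: [422.8, 79.7, -31.9]
tcp_rot: [-3.139, -0.006, 2.901]
contact_force: [-0.6, -0.5, -0.2]
opening: 0.346
grasp_force: 0.0
```

Emit:
play_rows --dp '[[0,0,0.06],[0,0,0.12],[0,0,0.15],[0,0,0.15],[0,0,0.15]]' --rot '[[0,0,0],[0,0,0],[0,0,0],[0,0,0],[0,0,0]]'

```text
clock: 13.17
eef_pos: [426.0, 80.3, -34.8]
tcp_rot: [3.141, 0.001, 2.901]
contact_force: [0.0, -0.0, -0.3]
opening: 0.349
grasp_force: 0.0
```

Emit:
play_rows --dp '[[0,0,0],[0,0,0],[0,0,0],[0,0,0],[0,0,0]]' --rot '[[0,0,0],[0,0,0],[0,0,0],[0,0,0],[0,0,0]]' --fingers 0

```text
clock: 13.58
eef_pos: [425.8, 80.2, -34.9]
tcp_rot: [3.141, 0.001, 2.901]
contact_force: [-1.2, -0.2, 6.4]
opening: 0.109
grasp_force: 29.4
```

Emit:
play_rows --dp '[[0,0,0],[0,0,0],[0,0,0.06],[0,0,0.12],[0,0,0.12]]' --rot '[[0,0,0],[0,0,0],[0,0,0],[0,0,0],[0,0,0]]' --fingers 0.3

```text
clock: 14.0
eef_pos: [425.6, 80.2, -40.0]
tcp_rot: [3.142, 0.0, 2.901]
contact_force: [-2.0, 0.3, 8.7]
opening: 0.299
grasp_force: 4.5
```

Emit:
play_rows --dp '[[0,0,0],[0,0,0],[0,0,0],[0,0,0],[0,0,0]]' --rot '[[0,0,0],[0,0,0],[0,0,0],[0,0,0],[0,0,0]]' --fingers 0

```text
clock: 14.42
eef_pos: [426.6, 80.5, -39.5]
tcp_rot: [3.141, 0.002, 2.901]
contact_force: [-2.2, 0.1, 17.5]
opening: 0.113
grasp_force: 32.6
```

The tips touch the table at TCP about −36, so the true tip offset is about 35 mm; the marker is held (0.11). Lift and carry.

Emit:
play_rows --dp '[[0,0,-0.3],[0,0,-1],[0,0,-2],[0,0,-2.75],[0,0,-2.75]]' --rot '[[0,0,0],[0,0,0],[0,0,0],[0,0,0],[0,0,0]]' --grip_force 40

```text
clock: 14.83
eef_pos: [428.9, 80.9, 74.4]
tcp_rot: [3.138, 0.007, 2.901]
contact_force: [2.1, -0.4, -0.6]
opening: 0.111
grasp_force: 39.0
```

Emit:
play_rows --dp '[[-0.8,-0.48,0],[-1.6,-0.95,0],[-2.4,-1.43,0],[-3.2,-1.9,0],[-4,-2.4,0]]' --rot '[[0,0,0],[0,0,0],[0,0,0],[0,0,0],[0,0,0]]'

```text
clock: 15.25
eef_pos: [558.6, -52.5, 68.9]
tcp_rot: [-3.142, -0.001, 2.901]
contact_force: [0.8, 0.9, 0.4]
opening: 0.107
grasp_force: 39.1
```

Emit:
play_rows --dp '[[-0.8,-0.48,0],[-1.17,-0.69,0],[-1.17,-0.69,0],[-1.17,-0.69,0],[-1.17,-0.69,0]]' --rot '[[0,0,-1],[0,0,-2],[0,0,-3],[0,0,-4],[0,0,-4.11]]'

```text
clock: 15.67
eef_pos: [596.3, -89.5, 68.4]
tcp_rot: [3.141, -0.002, -2.948]
contact_force: [0.4, 0.0, -0.5]
opening: 0.111
grasp_force: 39.1
```

Emit:
play_rows --dp '[[0,0,0],[0,0,0],[0,0,0]]' --rot '[[0,0,0],[0,0,0],[0,0,0]]'

```text
clock: 15.92
eef_pos: [596.5, -88.9, 69.5]
tcp_rot: [3.141, -0.0, -2.954]
contact_force: [0.4, 0.0, -0.3]
opening: 0.108
grasp_force: 39.1
```

```bash
python3 - <<'E'
from h import *
img,c,s=wrist("w10"); print(s["grasp_force"])
R=Ro.from_euler("xyz",s["tcp_rot"]).as_matrix()
def at(p): return s["eef_pos"]+R@p
print("marker ends if held right",proj(c,[at([65,0,-34]),at([-65,0,-34]),at([0,0,-34])]).round(0).tolist())
for a,ce,bb,m in blobs(img,(105,150,60),(125,255,255),100): print(a,ce,bb)
print("goal tcp",to_tool(s,[597.2,-89,-30]))
E
```

```text
t 15.92 tcp [596.5 -88.9  69.5] [ 3.141 -0.    -2.954] op 0.108
39.08325791358948
marker ends if held right [[322.0, 158.0], [322.0, 407.0], [322.0, 297.0]]
5365 [316.5 217.4] [284 151  70 145]
1150 [321.4 382.7] [310 356  24  52]
goal tcp [-0.017 -0.006  2.488]
```

View pics/w10.png

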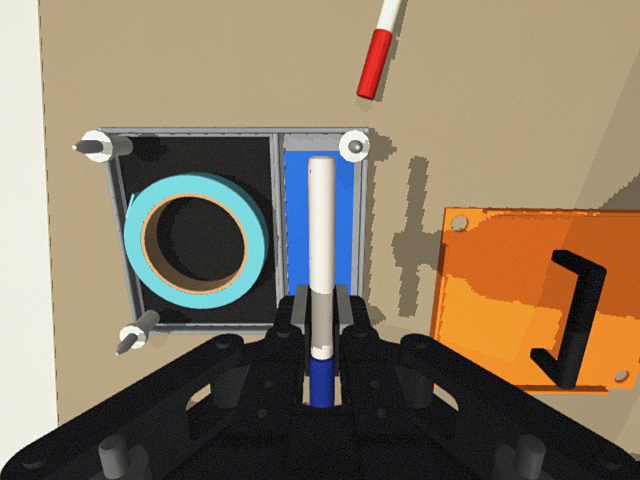

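Marker held straight at column 321 over the blue bay. I lower it.

Emit:
play_rows --dp '[[0,0,0.8],[0,0,1.6],[0,0,2.1],[0,0,2.3],[0,0,2.3]]' --rot '[[0,0,0],[0,0,0],[0,0,0],[0,0,0],[0,0,0]]'

```text
clock: 16.38
eef_pos: [595.2, -88.8, -24.0]
tcp_rot: [3.14, -0.003, -2.953]
contact_force: [0.0, -0.7, -0.0]
opening: 0.111
grasp_force: 39.1
```

Emit:
play_rows --dp '[[0,0,0.1],[0,0,0.2],[0,0,0.26],[0,0,0.26]]' --rot '[[0,0,0],[0,0,0],[0,0,0],[0,0,0]]'

```text
clock: 16.72
eef_pos: [597.2, -89.2, -32.2]
tcp_rot: [-3.141, 0.001, -2.952]
contact_force: [0.6, 1.3, -0.1]
opening: 0.111
grasp_force: 39.1
```

Emit:
play_rows --dp '[[0,0,0],[0,0,0],[0,0,-0.1],[0,0,-0.6],[0,0,-1.5]]' --rot '[[0,0,0],[0,0,0],[0,0,0],[0,0,0],[0,0,0]]' --fingers 0.22

```text
clock: 17.13
eef_pos: [593.9, -88.7, 25.2]
tcp_rot: [3.139, -0.006, -2.952]
contact_force: [-0.7, 0.4, 0.2]
opening: 0.217
grasp_force: 0.0
```

Emit:
play_rows --dp '[[0,0,-1],[0,0,-2],[0,0,-3],[0,0,-4],[0,0,-4]]' --rot '[[0,0,0],[0,0,0],[0,0,0],[0,0,0],[0,0,0]]'

```text
clock: 17.55
eef_pos: [601.4, -89.9, 196.6]
tcp_rot: [-3.137, 0.012, -2.952]
contact_force: [1.7, 0.6, 0.7]
opening: 0.221
grasp_force: 0.0
```

Emit:
play_rows --dp '[[-1,0,0],[-1.5,0,0],[-1.5,0,0],[-1.5,0,0]]' --rot '[[0,0,0],[0,0,0],[0,0,0],[0,0,0]]'

```text
clock: 17.88
eef_pos: [656.0, -77.6, 187.2]
tcp_rot: [3.142, -0.0, -2.951]
contact_force: [-0.6, 0.1, -1.2]
opening: 0.223
grasp_force: 0.0
```

```bash
python3 - <<'E'
from h import *
img,c,s=wrist("w11")
E
```

```text
t 17.88 tcp [656.  -77.6 187.2] [ 3.142 -0.    -2.951] op 0.223
```

View pics/w11.png

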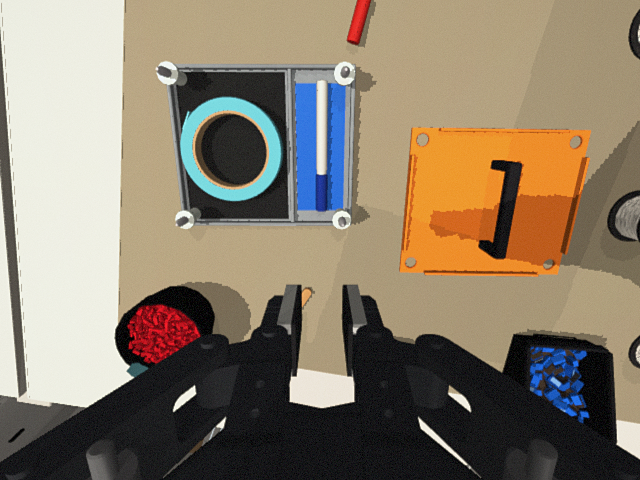

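w11: tape (232,148) flat in the black bay, marker (321,145) flat in the blue bay; posts at (168,72), (345,73), (341,220), (185,220); tray holes at (422,140), (575,142), (550,264), (410,262), bar (505,210). I've used all 14 views, so from here I measure by numbers only.

```bash
cat >> h.py <<'E'
def refine(img,px,kind,rad=16):
    "centre of white collar disc / of a hole in the orange plate near px; hull fit"
    g=cv2.cvtColor(img,cv2.COLOR_RGB2HSV); u,v=np.round(px).astype(int)
    sub=g[max(v-rad,0):v+rad+1,max(u-rad,0):u+rad+1]
    if kind=="collar": m=(sub[...,2]>175)&(sub[...,1]<35)
    else: m=~((sub[...,0]>=6)&(sub[...,0]<=18)&(sub[...,1]>170))
    n,l,st,ce=cv2.connectedComponentsWithStats(m.astype(np.uint8))
    i=1+np.argmax([st[k,4]-3*np.hypot(*(ce[k]-rad)) for k in range(1,n)])
    h=cv2.convexHull(np.argwhere(l==i)[:,::-1].astype(np.int32))
    e=cv2.fitEllipse(h) if len(h)>4 else (tuple(ce[i]),(0,0),0)
    o=np.array([max(u-rad,0),max(v-rad,0)])
    return np.array(e[0])+o,np.round(e[1],1),st[i,4]
E
python3 - <<'E'
from h import *
img,c,s=wrist("w12")
MS=np.array([(-68,-80),(-68,80),(68,80),(68,-80)],float)
P=[(168,72),(345,73),(341,220),(185,220)]
o=[refine(img,p,"collar") for p in P]
for x in o: print(x[0].round(1),x[1],x[2])
W=cast(c,[x[0] for x in o],34)[:,:2]; t,a,r=rigid(MS,W); print("stand",t,a,np.degrees(a),r.round(1).tolist())
H=[refine(img,p,"hole",11) for p in [(422,140),(575,142),(550,264),(410,262)]]
for x in H: print(x[0].round(1),x[1],x[2])
W=cast(c,[x[0] for x in H],4)[:,:2]; t2,a2,r2=rigid(MS,W); print("tray",t2,a2,np.degrees(a2),r2.round(1).tolist())
print(to_tool(s,[t2[0],t2[1],187]))
E
```

```text
t 17.93 tcp [655.1 -77.8 187. ] [ 3.141e+00 -1.000e-03 -2.952e+00] op 0.219
[166.9  73.7] [20.1 23.9] 248
[344.1  74.1] [21.2 23.4] 301
[341.1 220.5] [17.8 18.6] 203
[184.3 220.1] [17.  19.5] 177
stand [ 607.50702056 -147.60653561] 0.18800235666146903 10.771741575215392 [[0.3, 0.4], [0.4, -0.3], [-0.2, -0.5], [-0.4, 0.3]]
[421.8 140.4] [11.8 13. ] 126
[574.7 142.6] [ 9.9 13. ] 107
[547.5 264.2] [ 7.8 11.1] 75
[410.  262.4] [ 9.1 11. ] 87
tray [619.22087545 100.66161725] 0.17595206833270682 10.081310912061564 [[0.6, 0.8], [0.7, -0.5], [-0.5, -0.9], [-0.7, 0.6]]
[3.900e-02 4.551e+00 1.000e-03]
```

Emit:
play_rows --dp '[[0,1,0],[0,2,0],[0,3,0],[0,4,0],[0,4.55,0]]' --rot '[[0,0,0],[0,0,0],[0,0,0],[0,0,0],[0,0,0]]' --fingers 0.5

```text
clock: 18.4
eef_pos: [619.4, 103.9, 187.5]
tcp_rot: [3.141, -0.001, -2.951]
contact_force: [0.8, 0.2, -0.4]
opening: 0.496
grasp_force: 0.0
```

Emit:
play_rows --dp '[[0,0,0],[0,0,0],[0,0,0],[0,0,0]]' --rot '[[0,0,0],[0,0,0],[0,0,0],[0,0,0]]'

```text
clock: 18.73
eef_pos: [621.4, 99.5, 187.4]
tcp_rot: [-3.141, -0.0, -2.953]
contact_force: [-0.0, -0.8, 0.1]
opening: 0.503
grasp_force: 0.0
```

```bash
python3 - <<'E'
from h import *
img,c,s=wrist("w13")
MS=np.array([(-68,-80),(-68,80),(68,80),(68,-80)],float)
t=np.array([619.8,101.3]);a=.175;R=np.array([[np.cos(a),-np.sin(a)],[np.sin(a),np.cos(a)]])
P=proj(c,np.c_[MS@R.T+t,np.full(4,4)]); print(P.round(0).tolist())
H=[refine(img,p,"hole",12) for p in P]
for x in H: print(x[0].round(1),x[1],x[2])
for z in(0,4):
  W=cast(c,[x[0] for x in H],z)[:,:2]; t2,a2,r2=rigid(MS,W); print("tray",z,t2,np.degrees(a2),r2.round(1).tolist())
g=cv2.cvtColor(img,cv2.COLOR_RGB2HSV)
B=proj(c,np.c_[np.array([(-49,0),(49,0)])@R.T+t,[44,44]]); print("bar px",B.round(0).tolist())
m=(g[...,2]<55).astype(np.uint8); m[int(B[:,1].max())+25:]=0
n,l,st,ce=cv2.connectedComponentsWithStats(m)
for i in range(1,n):
    if st[i,4]>300: print(st[i],ce[i].round(1))
print(to_tool(s,[t2[0],t2[1],20]),s["eef_pos"])
E
```

```text
t 18.73 tcp [621.4  99.5 187.4] [-3.141 -0.    -2.953] op 0.503
[[247.0, 140.0], [402.0, 142.0], [392.0, 265.0], [253.0, 263.0]]
[249.1 140. ] [11.7 12.8] 124
[402.3 142.1] [11.4 12.7] 121
[2639.4 -617.9] [ 127.8 4860.4] 121
[247.6 268.4] [0 0] 150
tray 0 [406.90581492 418.69724506] 61.71685951313362 [[121.6, -309.1], [234.5, -227.0], [-556.8, 948.3], [200.7, -412.2]]
tray 4 [408.44617782 415.08121801] 61.71685951313362 [[119.9, -304.6], [233.0, -224.3], [-550.3, 937.0], [197.4, -408.0]]
bar px [[325.0, 163.0], [323.0, 261.0]]
[ 441    0   84   63 3600] [483.9  25.5]
[   0   73  126  146 5942] [ 69.7 138.5]
[  28  116   57   69 2854] [ 56.2 150.4]
[ 320  161   12   98 1001] [325. 209.]
[ 446  191   72   61 2908] [484.6 221.7]
[ 504  241   75   44 1934] [545.3 267.1]
[3.751 8.748 4.183] [621.36052075  99.51631704 187.41490649]
```

```bash
python3 - <<'E'
from h import *
f,s=pickle.load(open("w13.pkl","rb")); img=f["color"]; c=cam(f,(s["eef_pos"],s["tcp_rot"]))
H=[refine(img,p,"hole",12)[0] for p in [(249,140),(402,142)]]
W=cast(c,H,3)[:,:2]; d=W[1]-W[0]; print(np.linalg.norm(d))
a=np.arctan2(d[1],d[0])-np.pi/2; t=W.mean(0)+68*np.array([np.cos(a),np.sin(a)]); print(t,np.degrees(a))
cnt=[x for x in blobs(img,(0,0,0),(180,255,55),300) if 310<x[1][0]<335 and x[1][1]<240][0]
h=cv2.findContours(cnt[3].astype(np.uint8),0,cv2.CHAIN_APPROX_NONE)[0][0][:,0]
print(cv2.minAreaRect(cast(c,h,44)[:,:2].astype(np.float32)))
# orange outer edges
a_,ce,bb,m=max(blobs(img,(6,150,60),(20,255,255),2000),key=lambda b:b[0]); print(ce,bb)
e=[(bb[0],y) for y in ()]
for row in(150,180,200,220): 
    xs=np.nonzero(m[row])[0]; X=cast(c,[(xs[0],row),(xs[-1]+1,row)],4)[:,:2]; print(row,xs[0],xs[-1],np.linalg.norm(X[1]-X[0]).round(1),X.mean(0).round(1))
print(to_tool(s,[t[0],t[1],20]))
E
```

```text
159.00846323442835
[619.64495938 102.63688017] 10.08161790337267
((617.4911499023438, 102.083251953125), (96.72348022460938, 10.362152099609375), 10.088420867919922)
[324.6 200.3] [237 128 179 149]
150 238 413 183.5 [561.5  92.7]
180 239 412 186.1 [591.9  98.7]
200 239 410 187.2 [613.3 101.7]
220 240 408 187.2 [635.4 105.5]
[0.027 0.086 4.185]
```

Emit:
play_rows --dp '[[0.03,0.08,1],[0.03,0.08,2],[0.03,0.08,3],[0.03,0.08,4],[0.03,0.08,4.6]]' --rot '[[0,0,0.12],[0,0,0.12],[0,0,0.12],[0,0,0.12],[0,0,0.12]]' --grip_force 90

```text
clock: 19.2
eef_pos: [617.5, 102.1, -0.6]
tcp_rot: [-3.142, -0.004, -2.966]
contact_force: [-0.9, -0.5, 0.5]
opening: 0.495
grasp_force: 0.0
```

Emit:
play_rows --dp '[[0,0,0.2],[0,0,0.4],[0,0,0.48],[0,0,0.48],[0,0,0.48]]' --rot '[[0,0,0],[0,0,0],[0,0,0],[0,0,0],[0,0,0]]'

```text
clock: 19.62
eef_pos: [621.0, 103.8, -14.3]
tcp_rot: [-3.142, 0.002, -2.965]
contact_force: [0.2, -0.0, 0.1]
opening: 0.5
grasp_force: 0.0
```

Emit:
play_rows --dp '[[0,0,0],[0,0,0],[0,0,0],[0,0,0],[0,0,0]]' --rot '[[0,0,0],[0,0,0],[0,0,0],[0,0,0],[0,0,0]]' --fingers 0

```text
clock: 20.03
eef_pos: [620.5, 103.9, -14.4]
tcp_rot: [-3.142, 0.002, -2.965]
contact_force: [-1.2, -0.5, 6.8]
opening: 0.117
grasp_force: 88.3
```

Emit:
play_rows --dp '[[0,0,0],[0,0,0],[0,0,0]]' --rot '[[0,0,0],[0,0,0],[0,0,0]]'

```text
clock: 20.28
eef_pos: [620.5, 103.9, -14.4]
tcp_rot: [-3.141, 0.002, -2.965]
contact_force: [-1.8, -0.6, 8.4]
opening: 0.113
grasp_force: 88.3
```

Emit:
play_rows --dp '[[0,0,-0.3],[0,0,-0.8],[0,0,-1.5],[0,0,-2.3],[0,0,-2.4]]' --rot '[[0,0,0],[0,0,0],[0,0,0],[0,0,0],[0,0,0]]'

```text
clock: 20.7
eef_pos: [622.8, 104.4, 86.3]
tcp_rot: [-3.142, 0.007, -2.965]
contact_force: [1.5, 1.0, -1.4]
opening: 0.111
grasp_force: 88.5
```

Emit:
play_rows --dp '[[0,0,0],[0,0,0],[0,0,0],[0,0,0],[0,0,0]]' --rot '[[0,0,0],[0,0,0],[0,0,0],[0,0,0],[0,0,0]]'

```text
clock: 21.12
eef_pos: [618.6, 103.6, 78.7]
tcp_rot: [3.142, -0.003, -2.965]
contact_force: [1.0, -0.1, -2.9]
opening: 0.115
grasp_force: 88.4
```

```bash
python3 - <<'E'
from h import *
img,c,s=wrist("w14"); print(s["contact_force"],s["wrist_torque"],s["opening"])
R=Ro.from_euler("xyz",s["tcp_rot"]).as_matrix()
# tray in tool: underside at tool z = -14.4 (on table), plate top -18.4, tray -x side is tool +x, +y side is tool +y
ht=lambda x,y,z: s["eef_pos"]+R@np.array([x,y,z])
P=proj(c,[ht(68,-80,-18.4),ht(68,80,-18.4)]); print(P.round(1).tolist())
H=[refine(img,p,"hole",15) for p in P]
for x in H: print(x[0].round(1),x[1],x[2])
for k in(-10,-14,-17,-20):
  W=cast(c,[x[0] for x in H],s["eef_pos"][2]-k); T=(W-s["eef_pos"])@R
  d=T[1]-T[0]; print(k,T[:,:2].round(1).tolist(),np.linalg.norm(d[:2]).round(1),"yaw in tool deg",np.degrees(np.arctan2(-d[0],d[1])).round(2))
print("orange bbox",[(b[0],b[2]) for b in blobs(img,(6,150,60),(20,255,255),2000)])
E
```

```text
t 21.12 tcp [618.6 103.6  78.7] [ 3.142e+00 -3.000e-03 -2.965e+00] op 0.115
[ 1.00712552 -0.08389364 -2.87489493] [-0.00850499  0.05742097  0.04978134] 0.1154661995937077
[[150.0, 149.2], [493.8, 149.4]]
[153.  146.4] [23.5 28.5] 536
[490.  146.6] [23.3 28.1] 519
-10 [[69.0, -82.6], [69.1, 82.2]] 164.8 yaw in tool deg -0.01
-14 [[69.1, -80.6], [69.2, 80.3]] 160.9 yaw in tool deg -0.01
-17 [[69.2, -79.2], [69.2, 78.8]] 158.0 yaw in tool deg -0.01
-20 [[69.3, -77.8], [69.3, 77.4]] 155.2 yaw in tool deg -0.01
orange bbox [(np.int32(76578), array([121, 119, 402, 252], dtype=int32))]
```

Emit:
play_rows --dp '[[0.1,-0.5,0],[0.3,-1.3,0],[0.5,-2.1,0],[0.65,-2.9,0],[0.8,-3.7,0]]' --rot '[[0,0,0],[0,0,0],[0,0,0],[0,0,0],[0,0,0]]'

```text
clock: 21.58
eef_pos: [613.6, -48.8, 79.6]
tcp_rot: [3.141, -0.001, -2.964]
contact_force: [0.2, 0.5, -2.4]
opening: 0.118
grasp_force: 88.4
```

Emit:
play_rows --dp '[[0.2,-0.8,0],[0.35,-1.5,0],[0.5,-2.1,0],[0.55,-2.35,0],[0.55,-2.43,0]]' --rot '[[0,0,-0.05],[0,0,-0.12],[0,0,-0.12],[0,0,-0.12],[0,0,-0.12]]'

```text
clock: 22.0
eef_pos: [609.2, -148.9, 79.6]
tcp_rot: [3.142, -0.001, -2.954]
contact_force: [0.5, 1.1, -3.7]
opening: 0.115
grasp_force: 88.5
```

Emit:
play_rows --dp '[[0,0,0],[0,0,0],[0,0,0],[0,0,0],[0,0,0]]' --rot '[[0,0,0],[0,0,0],[0,0,0],[0,0,0],[0,0,0]]'

```text
clock: 22.42
eef_pos: [609.8, -146.1, 80.2]
tcp_rot: [3.142, -0.0, -2.951]
contact_force: [1.0, -0.0, -1.8]
opening: 0.113
grasp_force: 88.5
```

```bash
cat >> h.py <<'E'
def held(img,c,s,k=-15):
    R=Ro.from_euler("xyz",s["tcp_rot"]).as_matrix()
    P=proj(c,[s["eef_pos"]+R@np.array([69.1,y,-16]) for y in(-80,80)])
    H=[refine(img,p,"hole",15)[0] for p in P]
    W=cast(c,H,s["eef_pos"][2]-k); d=W[1]-W[0]; a=np.arctan2(d[1],d[0])-np.pi/2
    t=W.mean(0)[:2]+68*np.array([np.cos(a),np.sin(a)])
    print("tray",t.round(1),np.degrees(a).round(2),"span",np.linalg.norm(d[:2]).round(1),"underside z",s["eef_pos"][2]+14.4); return t,a
E
python3 - <<'E'
from h import *
img,c,s=wrist("w15"); t,a=held(img,c,s)
g=np.array([607.8,-147.4])
print("move",to_tool(s,np.r_[s["eef_pos"][:2]+g-t,s["eef_pos"][2]]),"dyaw",10.8-np.degrees(a))
from rig import optics
fs=optics.grab_frame("side"); pickle.dump(fs,open("side15.pkl","wb"))
E
```

```text
t 22.42 tcp [ 609.8 -146.1   80.2] [ 3.142 -0.    -2.951] op 0.113
tray [ 608.6 -146.5] 10.96 span 159.8 underside z 94.59569349267171
move [ 0.024 -0.018 -0.   ] dyaw -0.16180660902572264
```

Emit:
play_rows --dp '[[0.02,-0.02,0.3],[0.02,-0.02,0.6],[0.02,-0.02,0.85],[0.02,-0.02,0.9],[0.02,-0.02,0.9]]' --rot '[[0,0,0.02],[0,0,0.02],[0,0,0.02],[0,0,0.02],[0,0,0.02]]'

```text
clock: 22.93
eef_pos: [607.8, -147.8, 42.4]
tcp_rot: [3.14, -0.003, -2.954]
contact_force: [-0.6, -0.3, -2.3]
opening: 0.11
grasp_force: 88.4
```

Emit:
play_rows --dp '[[0,0,0.06],[0,0,0.12],[0,0,0.18],[0,0,0.24],[0,0,0.3]]' --rot '[[0,0,0],[0,0,0],[0,0,0],[0,0,0],[0,0,0]]'

```text
clock: 23.35
eef_pos: [609.2, -148.1, 32.2]
tcp_rot: [-3.141, 0.0, -2.954]
contact_force: [0.4, -0.7, -2.2]
opening: 0.112
grasp_force: 88.4
```

```bash
python3 - <<'E'
from h import *
img,c,s=wrist("w16"); print(s["contact_force"],s["wrist_torque"]); held(img,c,s)
E
```

```text
t 23.35 tcp [ 609.2 -148.1   32.2] [-3.141  0.    -2.954] op 0.112
[ 0.39222828 -0.65025453 -2.15372834] [ 0.01608409 -0.00546936 -0.0233093 ]
tray [ 608.  -148.5] 10.74 span 159.7 underside z 46.58787903890504
```

Emit:
play_rows --dp '[[0,0.02,0.07],[0,0.02,0.14],[0,0.02,0.2],[0,0.02,0.26],[0,0.02,0.29]]' --rot '[[0,0,0],[0,0,0],[0,0,0],[0,0,0],[0,0,0]]'

```text
clock: 23.82
eef_pos: [608.7, -147.2, 20.2]
tcp_rot: [3.141, -0.0, -2.954]
contact_force: [-0.5, -0.0, -2.6]
opening: 0.115
grasp_force: 88.4
```

Emit:
play_rows --dp '[[0,0,0.02],[0,0,0.02],[0,0,0.02],[0,0,0.02]]' --rot '[[0,0,0],[0,0,0],[0,0,0],[0,0,0]]'

```text
clock: 24.15
eef_pos: [609.0, -147.3, 19.8]
tcp_rot: [-3.141, 0.0, -2.954]
contact_force: [-1.7, -1.1, -3.0]
opening: 0.115
grasp_force: 88.6
```

```bash
python3 - <<'E'
from h import *
img,c,s=wrist("w17"); print(s["contact_force"],s["wrist_torque"]); held(img,c,s)
E
```

```text
t 24.15 tcp [ 609.  -147.3   19.8] [-3.141  0.    -2.954] op 0.115
[-1.66529334 -1.08250481 -3.00795622] [-0.01050534 -0.03229322 -0.01631879]
tray [ 608.2 -147.7] 11.07 span 163.3 underside z 34.234270588266895
```

Emit:
play_rows --dp '[[0,0,0.03],[0,0,0.05],[0,0,0.05],[0,0,0.05]]' --rot '[[0,0,0],[0,0,0],[0,0,0],[0,0,0]]'

```text
clock: 24.53
eef_pos: [609.1, -147.3, 19.5]
tcp_rot: [-3.141, 0.001, -2.954]
contact_force: [-6.6, 1.2, 13.5]
opening: 0.111
grasp_force: 90.9
```

Emit:
play_rows --dp '[[0,0,0],[0,0,0],[0,0,0],[0,0,0],[0,0,0]]' --rot '[[0,0,0],[0,0,0],[0,0,0],[0,0,0],[0,0,0]]' --fingers 0.45

```text
clock: 24.95
eef_pos: [608.9, -147.2, 17.7]
tcp_rot: [3.142, -0.0, -2.954]
contact_force: [-0.4, 0.6, 0.2]
opening: 0.45
grasp_force: 0.0
```

Emit:
play_rows --dp '[[0,0,-0.4],[0,0,-1.2],[0,0,-2.2],[0,0,-3.2],[0,0,-4]]' --rot '[[0,0,0],[0,0,0],[0,0,0],[0,0,0],[0,0,0]]'

```text
clock: 25.37
eef_pos: [609.4, -147.4, 180.6]
tcp_rot: [-3.141, 0.001, -2.954]
contact_force: [1.1, -0.8, 0.6]
opening: 0.449
grasp_force: 0.0
```

Emit:
play_rows --dp '[[0,0,0],[0,0,0],[0,0,0],[0,0,0]]' --rot '[[0,0,0],[0,0,0],[0,0,0],[0,0,0]]'

```text
clock: 25.7
eef_pos: [607.8, -147.0, 176.1]
tcp_rot: [3.14, -0.002, -2.954]
contact_force: [-0.2, 0.4, -0.9]
opening: 0.455
grasp_force: 0.0
```

```bash
python3 - <<'E'
from h import *
img,c,s=wrist("w18")
a=.188;R=np.array([[np.cos(a),-np.sin(a)],[np.sin(a),np.cos(a)]]);t=np.array([607.8,-147.4])
# plate corners outline at z 38 and lips: orange extents by row
a_,ce,bb,m=max(blobs(img,(6,150,60),(20,255,255),2000),key=lambda b:b[0]); print(a_,ce,bb)
E4=np.array([(-80,-92),(-80,92),(80,92),(80,-92)])
print("pred corners z38",proj(c,np.c_[E4@R.T+t,np.full(4,38)]).round(0).tolist())
for row in(160,190,220,250):
    xs=np.nonzero(m[row])[0]; X=cast(c,[(xs[0],row),(xs[-1]+1,row)],38)[:,:2]; print(row,np.linalg.norm(X[1]-X[0]).round(1),((X-t)@R).round(1).tolist())
# solder locating from w8
f,s8=pickle.load(open("w8.pkl","rb")); c8=cam(f,(s8["eef_pos"],s8["tcp_rot"]))
for b in blobs(f["color"],(0,0,0),(180,255,60),800):
    if 400<b[1][0]<500 and b[1][1]<230:
        h=cv2.findContours(b[3].astype(np.uint8),0,cv2.CHAIN_APPROX_NONE)[0]; h=max(h,key=cv2.contourArea)[:,0]
        print("spool",b[0],b[1],b[2],circ(cast(c8,h,41)[:,:2]))
E
```

```text
t 25.7 tcp [ 607.8 -147.   176.1] [ 3.140e+00 -2.000e-03 -2.954e+00] op 0.455
29410 [320.8 208.5] [219 130 204 166]
pred corners z38 [[218.0, 129.0], [423.0, 129.0], [410.0, 292.0], [232.0, 292.0]]
160 183.3 [[-53.1, -91.1], [-53.1, 92.2]]
190 188.0 [[-25.5, -93.5], [-25.5, 94.6]]
220 187.2 [[3.6, -93.0], [3.7, 94.1]]
250 187.3 [[34.3, -93.6], [34.4, 93.7]]
spool 3367 [452.2 177.7] [415 147  72  63] (array([421.54698079, 202.70104768]), np.float64(30.983880926202318))
```

Tray seated: contact came at an underside height of 34 mm, and the outline matches the prediction. Now to the solder.

Emit:
play_rows --dp '[[0.3,0.9,0],[0.6,1.8,0],[0.9,2.7,0],[1.2,3.6,0],[1.5,4.5,0]]' --rot '[[0,0,0],[0,0,0],[0,0,0],[0,0,0],[0,0,0]]' --fingers 1

```text
clock: 26.17
eef_pos: [514.5, 19.6, 176.4]
tcp_rot: [3.141, -0.002, -2.955]
contact_force: [0.1, 0.2, -0.3]
opening: 1.003
grasp_force: 0.0
```

Emit:
play_rows --dp '[[0.3,0.9,0],[0.6,1.8,0],[0.9,2.7,0],[1.2,3.6,0],[1.41,4,0]]' --rot '[[0,0,1],[0,0,2],[0,0,3],[0,0,4],[0,0,5]]'

```text
clock: 26.58
eef_pos: [428.6, 167.6, 176.7]
tcp_rot: [-3.141, -0.002, 2.801]
contact_force: [-0.4, -0.8, 0.0]
opening: 0.999
grasp_force: 0.0
```

Emit:
play_rows --dp '[[0,0,0],[0,0,0],[0,0,0],[0,0,0],[0,0,0]]' --rot '[[0,0,1.1],[0,0,2.2],[0,0,3.3],[0,0,4.4],[0,0,5.5]]'

```text
clock: 27.0
eef_pos: [430.3, 164.9, 176.6]
tcp_rot: [-3.139, -0.001, 2.224]
contact_force: [0.4, -0.9, 0.5]
opening: 1.0
grasp_force: 0.0
```

Emit:
play_rows --dp '[[0,0,0],[0,0,0],[0,0,0],[0,0,0],[0,0,0]]' --rot '[[0,0,1.1],[0,0,2.2],[0,0,3.3],[0,0,4.5],[0,0,4.5]]'

```text
clock: 27.42
eef_pos: [430.4, 164.9, 176.6]
tcp_rot: [-3.139, 0.0, 1.752]
contact_force: [-0.3, -0.3, -0.4]
opening: 1.002
grasp_force: 0.0
```

Emit:
play_rows --dp '[[0,0,0],[0,0,0],[0,0,0]]' --rot '[[0,0,0],[0,0,0],[0,0,0]]'

```text
clock: 27.67
eef_pos: [431.0, 165.1, 177.4]
tcp_rot: [-3.141, 0.0, 1.761]
contact_force: [0.3, -0.8, 0.1]
opening: 0.998
grasp_force: 0.0
```

```bash
python3 - <<'E'
from h import *
img,c,s=wrist("w19"); print(s["qpos"].round(2))
p=proj(c,[[424,205,41],[424,205,0]]); print(p.round(0).tolist())
for b in blobs(img,(0,0,0),(180,255,60),800):
    h=max(cv2.findContours(b[3].astype(np.uint8),0,cv2.CHAIN_APPROX_NONE)[0],key=cv2.contourArea)[:,0]
    W=cast(c,h,41)[:,:2]; print(b[0],b[1],b[2],cv2.minEnclosingCircle(W.astype(np.float32)))
# top flange: use lower half in picture (near the TCP side), less affected by the lower flange
E
```

```text
t 27.67 tcp [431.  165.1 177.4] [-3.141  0.     1.761] op 0.998
[0.36 0.11 1.98 0.   1.05 0.17]
[[322.0, 174.0], [322.0, 170.0]]
4735 [600.2  54.5] [545  15  95  81] ((630.37939453125, 343.3111267089844), 40.023136138916016)
3843 [520.  142.4] [475 111  83  65] ((591.1312866210938, 265.0270080566406), 36.93533706665039)
2867 [323.5 170. ] [293 138  62  64] ((424.6673278808594, 208.55575561523438), 28.870431900024414)
3814 [111.7 243.4] [ 77 172  69 163] ((230.78350830078125, 82.58577728271484), 98.30339050292969)
59644 [319.2 419.9] [  0 298 640 182] ((492.6788024902344, -164.63902282714844), 399.189208984375)
```

Solder at (424.7, 208.6), reach 473 mm, dark disc radius about 29 of 30: consistent.

Emit:
play_rows --dp '[[0.6,0.02,0.3],[1.085,0.04,1],[1.085,0.04,2],[1.085,0.04,2.9],[1.085,0.04,2.9]]' --rot '[[0,0,0],[0,0,0],[0,0,0],[0,0,0],[0,0,0]]' --grip_force 50

```text
clock: 28.13
eef_pos: [420.3, 206.3, 56.5]
tcp_rot: [-3.132, 0.003, 1.76]
contact_force: [-1.7, -0.8, -0.7]
opening: 1.0
grasp_force: 0.0
```

Emit:
play_rows --dp '[[0,0,0.6],[0,0,1.2],[0,0,1.8],[0,0,2.2],[0,0,2.35]]' --rot '[[0,0,0],[0,0,0],[0,0,0],[0,0,0],[0,0,0]]'

```text
clock: 28.55
eef_pos: [424.4, 207.8, -32.7]
tcp_rot: [-3.14, 0.0, 1.759]
contact_force: [-0.4, -0.3, -0.3]
opening: 0.999
grasp_force: 0.0
```

Emit:
play_rows --dp '[[0,0,0],[0,0,0],[0,0,0],[0,0,0],[0,0,0]]' --rot '[[0,0,0],[0,0,0],[0,0,0],[0,0,0],[0,0,0]]' --fingers 0.3

```text
clock: 28.97
eef_pos: [425.8, 208.5, -30.5]
tcp_rot: [3.139, -0.001, 1.758]
contact_force: [-0.2, -1.8, 8.1]
opening: 0.672
grasp_force: 54.0
```

Emit:
play_rows --dp '[[0,0,0],[0,0,0]]' --rot '[[0,0,0],[0,0,0]]'

```text
clock: 29.13
eef_pos: [425.8, 208.5, -30.5]
tcp_rot: [3.139, -0.001, 1.758]
contact_force: [-0.4, -1.0, 8.0]
opening: 0.671
grasp_force: 54.0
```

Emit:
play_rows --dp '[[0,0,-0.3],[0,0,-0.9],[0,0,-1.7],[0,0,-2.5],[0,0,-2.8]]' --rot '[[0,0,0],[0,0,0],[0,0,0],[0,0,0],[0,0,0]]' --grip_force 70

```text
clock: 29.55
eef_pos: [426.8, 209.1, 84.5]
tcp_rot: [3.136, -0.002, 1.758]
contact_force: [0.8, 0.6, -3.0]
opening: 0.665
grasp_force: 75.4
```

Emit:
play_rows --dp '[[-0.6,0.15,0],[-1.4,0.35,0],[-2.2,0.55,0],[-3,0.75,0],[-3.8,1,0]]' --rot '[[0,0,0],[0,0,0],[0,0,0],[0,0,0],[0,0,0]]'

```text
clock: 29.97
eef_pos: [492.6, 64.8, 81.0]
tcp_rot: [3.14, 0.0, 1.759]
contact_force: [0.1, 0.4, -2.9]
opening: 0.666
grasp_force: 75.3
```

Emit:
play_rows --dp '[[-0.8,0.2,0],[-1.6,0.4,0],[-2.4,0.6,0],[-3.2,0.8,0],[-4,1,0]]' --rot '[[0,0,0],[0,0,0],[0,0,0],[0,0,0],[0,0,0]]'

```text
clock: 30.38
eef_pos: [562.0, -85.3, 81.0]
tcp_rot: [3.14, 0.0, 1.758]
contact_force: [1.0, 0.7, -1.7]
opening: 0.664
grasp_force: 75.3
```

Emit:
play_rows --dp '[[-0.8,0.2,0],[-1.6,0.4,0],[-2.4,0.6,0],[-2.9,0.75,0],[-3.04,0.79,0]]' --rot '[[0,0,0],[0,0,0],[0,0,0],[0,0,0],[0,0,0]]'

```text
clock: 30.8
eef_pos: [616.9, -200.6, 81.1]
tcp_rot: [3.139, 0.002, 1.756]
contact_force: [-0.1, 0.3, -1.5]
opening: 0.662
grasp_force: 75.3
```

Emit:
play_rows --dp '[[0,0,0],[0,0,0],[0,0,0],[0,0,0]]' --rot '[[0,0,0],[0,0,0],[0,0,0],[0,0,0]]'

```text
clock: 31.13
eef_pos: [614.5, -195.9, 80.0]
tcp_rot: [-3.141, -0.0, 1.759]
contact_force: [-0.6, 0.5, -1.6]
opening: 0.671
grasp_force: 75.3
```

```bash
python3 - <<'E'
from h import *
img,c,s=wrist("w20"); print(s["contact_force"],s["opening"])
print(to_tool(s,[617.2,-196.5,10]))
a=.188;R=np.array([[np.cos(a),-np.sin(a)],[np.sin(a),np.cos(a)]]);t=np.array([607.8,-147.4])
MS=np.array([(-68,-80),(-68,80),(68,80),(68,-80)],float)
print("pin tips px",proj(c,np.c_[MS@R.T+t,np.full(4,54)]).round(0).tolist())
m=max(blobs(img,(6,150,60),(20,255,255),500),key=lambda b:b[0]); print(m[0],m[2])
print("pred corners z38",proj(c,np.c_[np.array([(-80,-92),(-80,92),(80,92),(80,-92)])@R.T+t,np.full(4,38)]).round(0).tolist())
# held spool: dark top flange vs tool axis
k=-30.5-41
Rt=Ro.from_euler("xyz",s["tcp_rot"]).as_matrix(); ang=np.linspace(0,2*np.pi,12,endpoint=False)
print("spool top px",proj(c,[s["eef_pos"]+Rt@[30*np.cos(q),30*np.sin(q),-71] for q in ang]).round(0).tolist())
E
```

```text
t 31.13 tcp [ 614.5 -195.9   80. ] [-3.141 -0.     1.759] op 0.671
[-0.61116872  0.48479589 -1.56560558] 0.6714468076757776
[-0.029  0.064  1.75 ]
pin tips px [[224.0, 299.0], [199.0, 30.0], [452.0, 30.0], [425.0, 299.0]]
61076 [188  12 277 292]
pred corners z38 [[215.0, 304.0], [186.0, 15.0], [465.0, 15.0], [434.0, 304.0]]
spool top px [[320.0, 268.0], [363.0, 278.0], [392.0, 306.0], [400.0, 342.0], [387.0, 376.0], [358.0, 399.0], [321.0, 407.0], [283.0, 399.0], [254.0, 376.0], [241.0, 342.0], [249.0, 306.0], [278.0, 278.0]]
```

Emit:
play_rows --dp '[[-0.03,0.06,0.5],[-0.03,0.06,1],[-0.03,0.06,1.4],[-0.03,0.06,1.6],[-0.03,0.06,1.65]]' --rot '[[0,0,0],[0,0,0],[0,0,0],[0,0,0],[0,0,0]]'

```text
clock: 31.6
eef_pos: [616.4, -196.9, 12.2]
tcp_rot: [-3.139, -0.001, 1.759]
contact_force: [0.1, 0.6, -2.4]
opening: 0.663
grasp_force: 75.2
```

Emit:
play_rows --dp '[[0,0,0.04],[0,0,0.08],[0,0,0.12],[0,0,0.14],[0,0,0.14]]' --rot '[[0,0,0],[0,0,0],[0,0,0],[0,0,0],[0,0,0]]'

```text
clock: 32.02
eef_pos: [617.9, -198.0, 8.6]
tcp_rot: [3.141, 0.0, 1.758]
contact_force: [-0.1, 0.3, -2.0]
opening: 0.667
grasp_force: 75.3
```

Emit:
play_rows --dp '[[0,0,0.02],[0,0,0.04],[0,0,0.04],[0,0,0.04]]' --rot '[[0,0,0],[0,0,0],[0,0,0],[0,0,0]]'

```text
clock: 32.35
eef_pos: [618.0, -198.1, 7.6]
tcp_rot: [3.141, 0.0, 1.758]
contact_force: [-1.9, 0.2, 5.9]
opening: 0.663
grasp_force: 76.3
```

Emit:
play_rows --dp '[[0,0,0.02],[0,0,0.03],[0,0,0.03]]' --rot '[[0,0,0],[0,0,0],[0,0,0]]'

```text
clock: 32.6
eef_pos: [618.1, -198.1, 7.5]
tcp_rot: [3.141, 0.0, 1.758]
contact_force: [-5.8, 1.5, 17.1]
opening: 0.668
grasp_force: 77.4
```

Contact, seated. I release and rise.

Emit:
play_rows --dp '[[0,0,0],[0,0,0],[0,0,0],[0,0,-0.1],[0,0,-0.4]]' --rot '[[0,0,0],[0,0,0],[0,0,0],[0,0,0],[0,0,0]]' --fingers 0.95

```text
clock: 33.02
eef_pos: [616.3, -197.4, 20.2]
tcp_rot: [-3.139, -0.002, 1.758]
contact_force: [-0.5, 1.2, -0.2]
opening: 0.95
grasp_force: 0.0
```

Emit:
play_rows --dp '[[0,0,-0.6],[0,0,-1.4],[0,0,-2.3],[0,0,-3.2],[0,0,-4]]' --rot '[[0,0,0],[0,0,0],[0,0,0],[0,0,0],[0,0,0]]'

```text
clock: 33.43
eef_pos: [617.9, -197.9, 184.8]
tcp_rot: [3.14, 0.001, 1.758]
contact_force: [0.7, -0.3, -0.5]
opening: 0.948
grasp_force: 0.0
```

Emit:
play_rows --dp '[[-1,0,0],[-2,0,0],[-2.2,0,0],[-2.2,0,0],[-2.2,0,0]]' --rot '[[0,0,0],[0,0,0],[0,0,0],[0,0,0],[0,0,0]]'

```text
clock: 33.85
eef_pos: [633.6, -284.3, 181.5]
tcp_rot: [-3.141, -0.001, 1.757]
contact_force: [1.1, 0.5, 0.1]
opening: 0.948
grasp_force: 0.0
```

```bash
python3 - <<'E'
from h import *
img,c,s=wrist("w21")
a=.188;R=np.array([[np.cos(a),-np.sin(a)],[np.sin(a),np.cos(a)]]);t=np.array([607.8,-147.4])
m=max(blobs(img,(6,150,60),(20,255,255),500),key=lambda b:b[0]); print(m[0],m[2])
print("pred corners z38",proj(c,np.c_[np.array([(-80,-92),(-80,92),(80,92),(80,-92)])@R.T+t,np.full(4,38)]).round(0).tolist())
print("pred spool top px",proj(c,np.r_[t+R@[0,-50],79]).round(0))
for b in blobs(img,(0,0,0),(180,255,60),500):
    h=max(cv2.findContours(b[3].astype(np.uint8),0,cv2.CHAIN_APPROX_NONE)[0],key=cv2.contourArea)[:,0]
    o,r=cv2.minEnclosingCircle(cast(c,h,79)[:,:2].astype(np.float32)); print(b[0],b[1],b[2],np.round(o,1),round(r,1),((np.array(o)-t)@R).round(1))
P=[(-68,80),(68,80),(68,-80),(-68,-80)]
px=proj(c,np.c_[np.array(P)@R.T+t,np.full(4,38)]); 
for p in px: 
    x=refine(img,p,"hole",12); print(p.round(0),x[0].round(1),x[1],((cast(c,x[0],38)[0,:2]-t)@R).round(1))
# bystanders: red cap / copper in the side view, start vs now
from rig import optics
D=pickle.load(open("f0.pkl","rb"))["side"]["color"]; n=optics.grab_frame("side")["color"]
for nm,lo,hi in(("red",(0,150,90),(5,255,255)),("copper",(6,100,90),(14,200,255))):
    for im in(D,n): print(nm,[(b[0],b[1].tolist()) for b in blobs(im,lo,hi,60) if 250<b[1][0]<360 and b[1][1]>300])
E
```

```text
t 33.85 tcp [ 633.6 -284.3  181.5] [-3.141e+00 -1.000e-03  1.757e+00] op 0.948
23632 [223   0 197 168]
pred corners z38 [[236.0, 166.0], [219.0, -73.0], [423.0, -73.0], [406.0, 166.0]]
pred spool top px [[321. 116.]]
2561 [321.5  48.9] [258  39 128  26] [ 608.8 -150.7] 47.7 [ 0.4 -3.4]
1261 [108.6 107. ] [50 70 90 71] [ 441.5 -222.3] 34.6 [-177.4  -42.5]
3995 [322.6 117.8] [287  80  72  77] [ 618.6 -198.4] 28.7 [  1.1 -52.1]
4123 [530.1 183.5] [468 135 125 105] [ 800.5 -218.7] 54.4 [ 176.  -106.1]
67362 [343.  413.1] [  0 240 640 240] [ 676.7 -520.5] 359.9 [  -2.  -379.4]
[235. -54.] [233.9 274.9] [0 0] [ -90.6 -202.2]
[406. -55.] [406.9 281.4] [0 0] [  89.2 -209.8]
[394. 153.] [393.8 152.9] [13.6 14.9] [ 67.7 -79.8]
[248. 153.] [249.4 153.1] [13.7 15. ] [-66.8 -79.9]
red [(np.int32(114), [319.2, 325.6])]
red [(np.int32(114), [319.2, 325.6])]
copper [(np.int32(811), [334.2, 386.8]), (np.int32(330), [334.1, 406.8])]
copper [(np.int32(810), [334.3, 386.8]), (np.int32(330), [334.1, 406.8])]
```

Spool upright at (1, −52) on the tray (apparent radius 28.7 at z 79, as it read on the table). The visible tray holes are within about 1 mm of their places, and the bystanders have not moved. I hand in.

```bash
python3 -c "
from rig import r
print(r.sign_off())"
```

```text
the job is handed in; nothing more can be done
None
```

I packed the kit carrier and handed it in at about 34 s. The tape and marker lie in their bays, the tray is seated on the posts, the solder stands upright beside the bar, and the copper spool and red marker have not moved. The hand-in returned no verdict, so I can't say how it was judged.

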